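Load a disc into the specimen carrier and present it to the profile camera

ROBOT

A 6-joint arm with a two-finger parallel gripper is mounted at the origin on a cart in front of the work surface, level with it; the furniture and walls round the work are solid. World frame = base frame: x ahead of the robot, y to its left, z up, the work surface at z = 0. Lengths are in m, angles in degrees, forces in N, time in s.
With the tool pointing down it reaches from about 0.375 to 0.9 m from the base axis. Payload 3.1 kg.
Tool frame: the origin (TCP) lies on the centre line of the jaws, within the pads' length; the fingertips stand 8 mm ahead of it and the grasp point (between the pads) lies 11 mm behind it; y points along the fingers, x is the direction in which the jaws open and shut, and the axes are right-handed (so a half turn about y gives the same grasp; the last joint's range is limited). The gripper opens to 87 mm and grips with 3 to 60 N. Pads are 19 mm wide; open, the fingers measure 117 mm over their backs; the gripper's body (75 mm by 190 mm) begins 51 mm behind the grasp point.
Start: joints at [-82.764, 30.224, 82.088, -0, 67.689, -10.227], TCP at [0.188, -0.596, 0.231] pointing down, gripper open.
Joint ranges: [-176.69, 176.69], [-43.24, 126.21], [12.49, 139.97], [-82, 262], [0, 151.66], [-163.58, 163.58]. Speed limits (degrees/s): [159.86, 159.86, 180, 180, 180, 180].

INTERFACE

Orientations are given as a 3x3 rotation matrix whose columns are the frame's x, y, z axes.
In Python, from rig import read_state, imaging, job, spotter gives the robot as it stands.
- The arm moves only by the tool apply_moves, never from a script. Its argument "steps" is a list of rows, each an object of numbers: "x", "y", "z": the shift along the world's x, y, z in mm; "spin": the turn about the world's z in rad. In form: [{"x": .., "y": .., "z": .., "spin": ..}, ...]. A call has 1 to 12 rows; each row shifts and turns the pose as measured when the row begins; what a row does not reach is not made up. A row lasts 1/10 s, in which the tool goes at most 50 mm and 8.59 degrees, less where a joint would pass 70% of its speed; a pose out of reach is approached as far as the arm can. A call is refused whole if a number of a shift passes 50 or a number of a turn 0.15, either way. A call with a gripper value outside its range is refused whole. "grip" is the finger opening in mm, from 0 to 87, set as the call begins (left out, the last holds). The fingers move at their own pace and stop on an object; the grip force is fixed at half the most. Time passes only in rows, so rows that do not move let the fingers close. It gives the time, the measured TCP pose, the force and the opening at its end, in the units of the state.
- read_state(): the state, without advancing time (a new reading comes with each control period).
- imaging.capture(name): name is "scene" or "side" or "wrist"; returns the picture (384x512x3 uint8, red, green, blue); there is no depth.
- imaging.camera_params(name): a dict with "fov_y" (degrees; the focal length in pixels is half the picture's height over the tangent of half this angle, whatever the lens; pixels are square), "cx", "cy" (the principal point, pixels), "R" (3x3) and "t" (3): a world point X has camera coordinates R X + t. Camera axes: x right, y down, z forward; pixel columns grow to the right and rows downward; lengths in m; the calibration is good to about 2 mm. A picture is of the moment at which its call begins: read the wrist's pose just before it. camera_params takes no time and is no camera call; for the wrist camera it gives the pose at the moment of the call.
- job.hand_in(): hands the job in, once; it reports no verdict.
Trained networks look in the newest picture that a camera, given by its name, has taken for a name from the list of things; names that differ only in an ending like _2 or _b are one class to them, and where a whole thing is asked for, a point or a joint stands for the part that bears it (a point fixed in the world has none). Each returns a list of dicts, best first, with "score" (0 to 1); they miss things now and then, are a little off and sometimes report something else, mostly with a low value. They report only what shows in the picture. A call takes as long as a camera call.
- spotter.cut_out(name, camera): "mask" (384x512 bool, what is visible of it) and "rect" ([left, top, width, height] in pixels, round what is visible of it).
The state is a dict: "time_s": time; "joint_positions": joint angles; "qvel": joint speeds; "tau": joint torques, N m; "position": TCP position; "tcp_rot": TCP orientation; "force": force on the tool from outside, world axes, zero at the start; "moment": the same for the moment, N m; "opening": opening from 0.0 (shut) to 1.0 (fully open).
Only numpy, scipy, OpenCV 4.12 (cv2) and the standard library are available. Lean on these libraries where they do the work, as an engineer would, in place of code of your own. Each camera call takes 0.05 s, during which the arm holds its last target.

TASK

Lay the copper-coloured disc flat in the empty round pocket of the dark grey specimen carrier while the carrier lies in its blue nest, let go of it, then take the carrier by its black grip, lift it out and hold it level in front of the profile camera, with the loaded disc at lens height straight above the white cross on the camera's foot, the carrier lying along the line of sight and its disc end towards the lens. The white coupon must stay in its square pocket, the steel disc and the other things on the bench must stay where they are and the camera must not be bumped. The program finishes while still holding the carrier there, motionless; do not put it down.

Things in the scene. Friction and masses are not known exactly. Their poses are not given: they have to be found in the camera images.
- copper_disc: copper-coloured solid disc, diameter 30 mm, 18 mm high, 85 g, lying flat and loose on the bench, right of the nest. Origin: centre of its underside; z is its axis, up.
- copper_disc_mid (a point): middle of the copper disc, on its axis, 9 mm above its underside.
- steel_disc: steel-grey disc of the same size as the copper one, lying flat near it on the bench (the two may swap places); to be left alone. Origin: centre of its underside.
- carrier: specimen carrier, loose, about 200 g: dark grey metal plate 140 x 48 x 14 mm (x, y, z). Origin: centre of its underside; x along its length towards the round pocket, z up. Round pocket: diameter 34 mm, 7 mm deep, centred 47 mm from the origin at +x, rim chamfered 1.5 mm. Square pocket: 30 x 30 mm, 7 mm deep, centred 47 mm at -x. A black grip stands in the middle.
- carrier_grip (a point): middle of the carrier's upright black grip, 35 mm above the carrier's underside, axes as the carrier's. The grip is 24 mm along x, 12 mm thick along y, from the plate's top (14 mm above the underside) up to 56 mm; pinch it across its thickness (along y). The loaded carrier balances about it.
- round_pocket (a point): centre of the yellow floor of the carrier's round pocket (7 mm above the carrier's underside); axes as the carrier's. A disc lying in it stands 11 mm proud of the plate.
- square_pocket (a point): centre of the floor of the carrier's square pocket; axes as the carrier's.
- coupon: white square coupon 26 x 26 x 18 mm, 85 g, loose, already lying in the square pocket. Origin: centre of its underside.
- nest: blue shallow tray, fixed to the bench, in which the carrier lies with 2 mm play all round: 154 x 62 mm outside, floor 5 mm thick, walls up to 12 mm above the bench. The carrier lifts straight up out of it. Origin: centre of its underside on the bench; x, y as the carrier's.
- profile_camera: small silver camera with black lens on a fixed stand with a dark grey base, towards the back. Origin: on the bench under the white cross; x points from the cross to the camera (which looks along -x, level), z up. Lens axis 200 mm above the bench, lens front at x = 95 mm, camera box and post from there to x = 200 mm, 235 mm high; base plate to x = 225 mm, 100 mm wide; its flat foot (40 mm wide, 6 mm high) begins at x = -20 mm.
- view_point (a point): the point in the air at which the camera looks: on the lens axis, 95 mm in front of the lens, 200 mm above the bench, straight above the white cross on the foot. x as the camera's, pointing from here to the lens; the carrier's x should point the same way and the copper disc's middle should be here.
- beaker_a: small glass beaker, 51 mm wide, 62 mm high, standing loose on the right (bystander). Origin: underside.
- beaker_b: small glass beaker, 49 mm wide, 60 mm high, standing loose near the middle (bystander). Origin: underside.
- tape: roll of tape, 62 mm across, 19 mm high, loose on the right (bystander).
- marker: marker pen, 131 mm long, 14 mm thick, loose near the front edge in the middle (bystander).

How it is judged:
By the outcome, as a careful person would: the job done as asked, in the order asked, and still so for the second after the job is handed in, while the arm keeps its last pose, push and grip.
It also fails if it takes over 45 s, if anything falls off the work surface, if the arm or the gripper's body presses on something with over 40 N, if the wrist force passes 120 N, or if a joint passes its speed limit or range.

## Working session

There is one attempt and no reset: what is moved stays moved. The work goes in short steps, Python scripts to look and compute and a tool call to move; the robot and the scene stay as the last step left them, time stands still between calls to the robot, and variables do not carry over. Pictures are saved under pics/ and viewed, and the job is handed in when it is done.

Besides the shell and the picture viewer there is one more tool, called as name([rows], argument=value, ...), one row to a line, values as JSON. apply_moves: Moves the arm, as the interface text tells. Its arguments: {"type":"object","properties":{"steps":{"type":"array"},"grip":{"type":"number"}},"required":["steps"]}

```bash
mkdir -p pics; ls; python3 - <<'E'
from rig import read_state, imaging
import cv2,numpy as np
for n in ["scene","side","wrist"]:
    p=imaging.camera_params(n); im=imaging.capture(n)
    cv2.imwrite(f"pics/{n}0.png",im[:,:,::-1])
    print(n,p["fov_y"],p["cx"],p["cy"],np.round(p["R"],3).tolist(),np.round(p["t"],3))
s=read_state();print(s["time_s"],s["position"],np.round(s["tcp_rot"],3).tolist(),s["force"],s["opening"])
E
```

```text
pics
scene 56.476642794242395 257.7821568740995 192.30383326382025 [[0.903, -0.429, -0.012], [-0.278, -0.563, -0.778], [0.327, 0.706, -0.628]] [-0.62   0.092  1.161]
side 53.918413038482726 252.73738781069915 191.23160281989584 [[1.0, 0.009, 0.027], [0.028, -0.458, -0.889], [0.004, 0.889, -0.458]] [-0.545 -0.016  1.283]
wrist 60.919311526857385 251.44886594923295 193.41879327747532 [[0.3, -0.954, -0.003], [-0.917, -0.289, 0.276], [-0.264, -0.08, -0.961]] [-0.624 -0.033  0.392]
0.15 [ 0.18752396 -0.59563481  0.22978407] [[0.3, -0.0, 0.954], [-0.954, 0.002, 0.3], [-0.002, -1.0, 0.0]] [0.25785256 0.30409876 0.27596556] 1.0007385012674932
```

View pics/scene0.png

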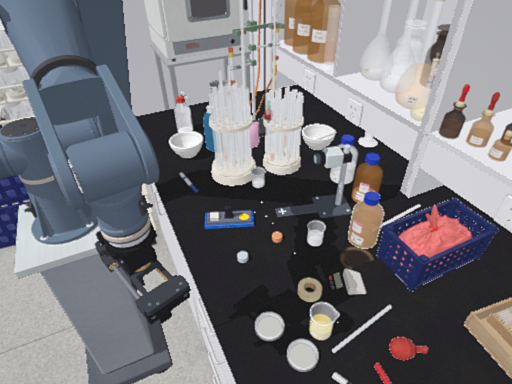

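View pics/side0.png

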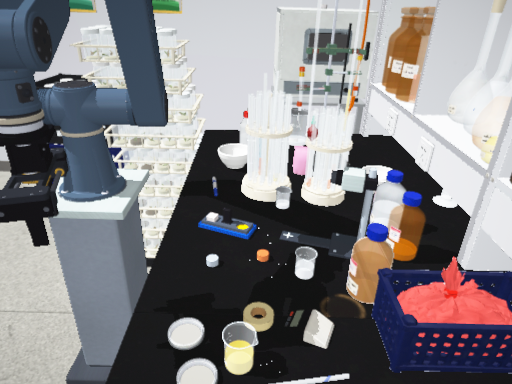

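View pics/wrist0.png

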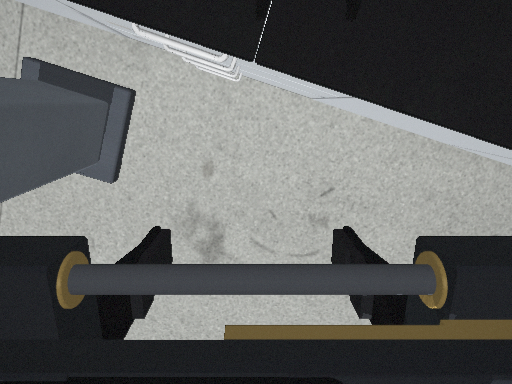

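The scene picture shows the nest at about (230,219), the copper disc at (277,237), the steel disc at (243,257), the white cross at (281,211) and the camera post at about (340,180). The side picture shows the same things at (228,225), (263,256), (212,261) and (290,237). I'll triangulate with the networks.

```bash
cat > h.py <<'E'
import numpy as np, cv2
from rig import read_state, imaging, spotter
def K(p):
    f=192/np.tan(np.radians(p["fov_y"])/2); return np.array([[f,0,p["cx"]],[0,f,p["cy"]],[0,0,1]])
def onz(p,uv,z):
    R=np.array(p["R"]);t=np.array(p["t"])
    d=R.T@np.linalg.solve(K(p),[uv[0],uv[1],1]);c=-R.T@t
    return c+d*(z-c[2])/d[2]
def proj(p,X):
    R=np.array(p["R"]);t=np.array(p["t"]);q=K(p)@(R@np.asarray(X,float)+t);return q[:2]/q[2]
def cen(m):
    ys,xs=np.nonzero(m);return np.array([xs.mean(),ys.mean()])
E
python3 - <<'E'
from h import *
for cam in ["scene","side"]:
    imaging.capture(cam);p=imaging.camera_params(cam)
    for n,z in [("copper_disc",.009),("steel_disc",.009),("round_pocket",.012),("carrier_grip",.04),("coupon",.03),("nest",.006),("carrier",.02),("profile_camera",.1),("beaker_b",.03),("marker",.007),("tape",.01)]:
        for r in spotter.cut_out(n,cam)[:2]:
            c=cen(r["mask"]); print(cam,n,round(r["score"],2),r["rect"],np.round(c,1),np.round(onz(p,c,z),3))
E
python3 - <<'E'
import cv2
a=cv2.imread("pics/scene0.png")[140:300,180:380];b=cv2.imread("pics/side0.png")[160:300,180:390]
cv2.imwrite("pics/sc.png",cv2.resize(a,None,fx=4,fy=3.75,interpolation=2)[:600,:800]);cv2.imwrite("pics/si.png",cv2.resize(b,(800,533),interpolation=2))
E
```

```text
scene copper_disc 0.55 [270.1, 232.9, 8.3, 10.4] [276. 237.] [ 0.571 -0.371  0.009]
scene copper_disc 0.34 [204.7, 206.2, 44.8, 19.5] [228.9 217.3] [ 0.475 -0.227  0.009]
scene round_pocket 0.78 [206.7, 206.8, 41.7, 19.8] [230.1 217. ] [ 0.478 -0.23   0.012]
scene carrier_grip 0.9 [206.7, 205.6, 41.5, 16.1] [230.3 216.8] [ 0.47  -0.259  0.04 ]
scene coupon 0.5 [207.1, 214.0, 12.5, 5.6] [213.8 216.4] [ 0.427 -0.223  0.03 ]
scene nest 0.81 [205.6, 211.2, 49.1, 16.2] [234.8 224. ] [ 0.482 -0.261  0.006]
scene nest 0.45 [276.3, 146.8, 76.0, 72.1] [327.  186.8] [ 0.85  -0.23   0.006]
scene carrier 0.76 [207.6, 204.7, 44.4, 19.9] [230.4 216.8] [ 0.477 -0.238  0.02 ]
scene profile_camera 0.82 [275.0, 144.5, 76.9, 75.3] [326.3 187.1] [ 0.77  -0.326  0.1  ]
scene profile_camera 0.35 [252.2, 166.9, 15.4, 21.1] [257.8 176.8] [ 0.601 -0.182  0.1  ]
scene beaker_b 0.73 [252.5, 168.2, 10.7, 19.7] [257.6 177. ] [ 0.64  -0.097  0.03 ]
scene beaker_b 0.61 [305.7, 222.0, 18.7, 26.2] [314.6 233.2] [ 0.671 -0.425  0.03 ]
scene tape 0.77 [297.2, 280.2, 25.5, 20.6] [309.3 289.9] [ 0.56  -0.578  0.01 ]
sid
[... 451 characters left out ...]
61.5, 15.4] [225.1 230.3] [ 0.47  -0.257  0.006]
side carrier 0.9 [203.9, 208.5, 48.3, 29.2] [230.7 223.2] [ 0.485 -0.241  0.02 ]
side profile_camera 0.81 [279.8, 167.3, 98.6, 90.1] [342.8 212.9] [ 0.777 -0.304  0.1  ]
side beaker_b 0.95 [294.4, 249.0, 22.7, 31.9] [304.7 262.9] [ 0.671 -0.424  0.03 ]
side beaker_b 0.72 [275.7, 183.6, 14.9, 27.6] [282.3 196.9] [ 0.638 -0.094  0.03 ]
side marker 0.41 [212.6, 176.6, 5.3, 22.8] [214.3 186.1] [0.413 0.014 0.007]
side marker 0.31 [244.7, 302.7, 29.1, 31.3] [258.3 315.9] [ 0.561 -0.572  0.007]
side tape 0.86 [242.8, 302.6, 28.5, 28.6] [258.1 315.9] [ 0.561 -0.575  0.01 ]
side tape 0.17 [279.9, 167.2, 96.8, 90.4] [343.2 212.7] [ 0.822 -0.148  0.01 ]
```

View pics/sc.png

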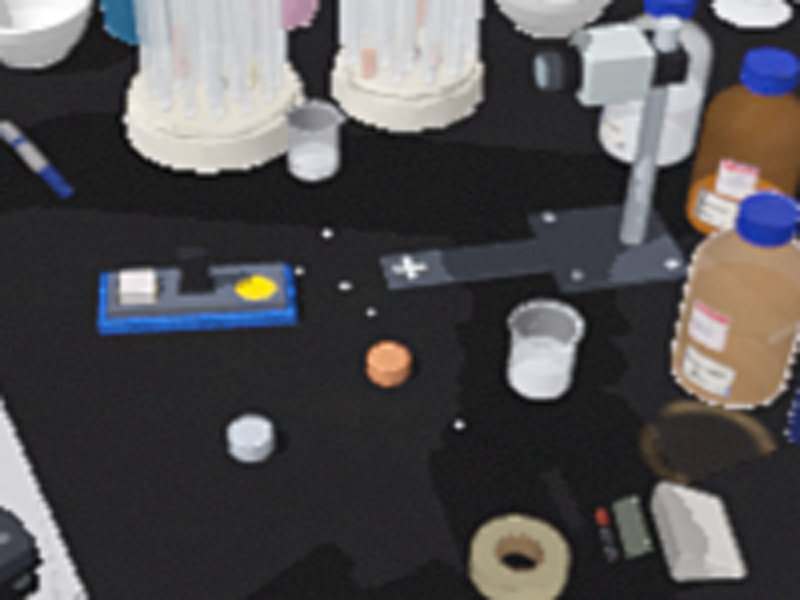

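View pics/si.png

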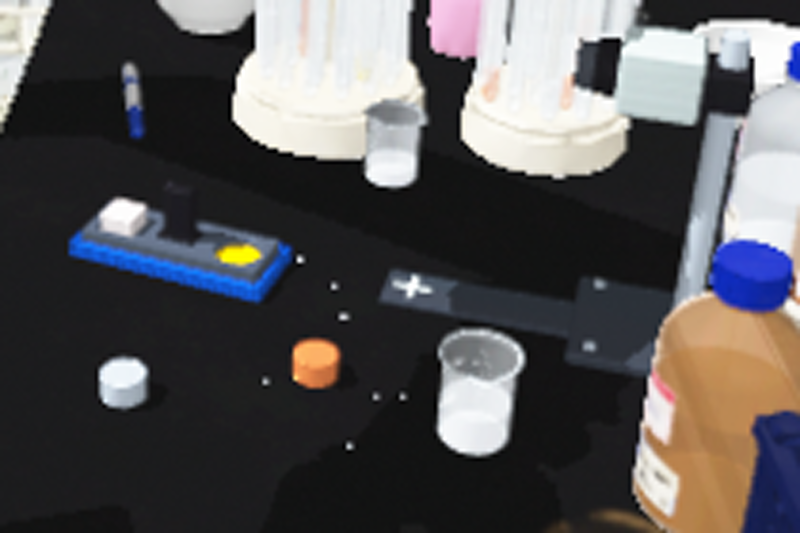

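```bash
python3 - <<'E'
from h import *
for cam in ["scene","side"]:
    im=cv2.imread(f"pics/{cam}0.png").astype(int);p=imaging.camera_params(cam)
    b,g,r=im[...,0],im[...,1],im[...,2]
    def roi(m,x0,y0,x1,y1):
        k=np.zeros_like(m);k[y0:y1,x0:x1]=m[y0:y1,x0:x1];return k
    yel=(r>150)&(g>130)&(b<100)
    cop=(r>150)&(g<170)&(r-b>60)
    wh=(r>170)&(g>170)&(b>170)
    if cam=="scene": A=dict(y=(yel,.012,232,205,260,225),c=(cop,.011,265,228,290,248),x=(wh,.006,270,203,290,220),s=(wh,.012,233,247,252,265),q=(wh,.03,205,205,222,222))
    else: A=dict(y=(yel,.012,230,215,260,235),c=(cop,.011,250,245,275,265),x=(wh,.006,280,228,297,244),s=(wh,.012,203,250,222,270),q=(wh,.03,203,208,222,224))
    for k,(m,z,*bx) in A.items():
        m=roi(m,*bx);c=cen(m);print(cam,k,m.sum(),np.round(c,1),np.round(onz(p,c,z),4))
    # camera base screws / ends
pts={"scene":[(548,217),(577,275),(672,264)],"side":[(600,285),(589,346)]}
for cam,l in pts.items():
    p=imaging.camera_params(cam)
    for u,v in l:
        uv=(180+u/4,140+v/3.75) if cam=="scene" else (180+u*210/800,160+v*140/533)
        print(cam,np.round(onz(p,uv,.008),4))
E
```

```text
scene y 44 [243.4 216.3] [ 0.5181 -0.2461  0.012 ]
scene c 84 [276.6 236.6] [ 0.5723 -0.3719  0.011 ]
scene x 16 [282.1 210.9] [ 0.645  -0.2724  0.006 ]
scene s 77 [241.5 256. ] [ 0.4463 -0.3964  0.012 ]
scene q 74 [213.9 216. ] [ 0.4281 -0.2221  0.03  ]
side y 44 [242.2 226.4] [ 0.5173 -0.2438  0.012 ]
side c 76 [262.3 256.4] [ 0.5721 -0.3781  0.011 ]
side x 23 [287.7 234.7] [ 0.6439 -0.2702  0.006 ]
side s 94 [211.  259.1] [ 0.4458 -0.3959  0.012 ]
side q 85 [211.5 216.5] [ 0.4292 -0.2243  0.03  ]
scene [ 0.7828 -0.2681  0.008 ]
scene [ 0.7611 -0.3449  0.008 ]
scene [ 0.8386 -0.3672  0.008 ]
side [ 0.7818 -0.2673  0.008 ]
side [ 0.76   -0.3424  0.008 ]
```

apply_moves([
  {"x":32,"y":18,"z":-2,"spin":-0.045},
  {"x":32,"y":18,"z":-2,"spin":-0.045},
  {"x":32,"y":18,"z":-2,"spin":-0.045},
  {"x":32,"y":18,"z":-2,"spin":-0.045},
  {"x":32,"y":18,"z":-2,"spin":-0.045},
  {"x":32,"y":18,"z":-2,"spin":-0.045},
  {"x":32,"y":18,"z":-2,"spin":-0.045},
  {"x":32,"y":18,"z":-2,"spin":-0.045},
  {"x":32,"y":18,"z":-2,"spin":-0.045},
  {"x":32,"y":18,"z":-2,"spin":-0.045},
  {"x":32,"y":18,"z":-2,"spin":-0.045},
  {"x":0,"y":0,"z":0,"spin":0},
])

```text
time_s: 2.55
position: [0.5509, -0.3916, 0.2083]
tcp_rot: [[-0.215, -0.0, 0.977], [-0.977, -0.004, -0.215], [0.004, -1.0, 0.001]]
force: [-0.5, -0.1, 0.0]
opening: 0.998
```

```bash
cat > snap.py <<'E'
import sys
from h import *
s=read_state();n=sys.argv[1];cam=sys.argv[2]
p=imaging.camera_params(cam);im=imaging.capture(cam);cv2.imwrite(f"pics/{n}.png",im[:,:,::-1])
np.savez(f"pics/{n}.npz",**{k:np.array(v) for k,v in p.items() if k in("fov_y","cx","cy","R","t")})
x=np.array(s["tcp_rot"]);R=np.array(p["R"])
print(s["time_s"],np.round(s["position"],4),"yaw x",np.degrees(np.arctan2(x[1,0],x[0,0])),"tilt",np.round(x[:,1],4),"F",np.round(s["force"],1),"open",s["opening"],"cam",np.round(-R.T@np.array(p["t"]),3),np.round(s["joint_positions"],1))
E
python3 snap.py w1 wrist
```

```text
2.55 [ 0.5509 -0.3916  0.2083] yaw x -102.43320856598928 tilt [-2.0e-04 -4.4e-03 -1.0e+00] F [-0.5 -0.1  0. ] open 0.9984909357909534 cam [ 0.625 -0.407  0.363] [-44.8  35.5  75.5  -0.2  68.8  57.7]
```

View pics/w1.png

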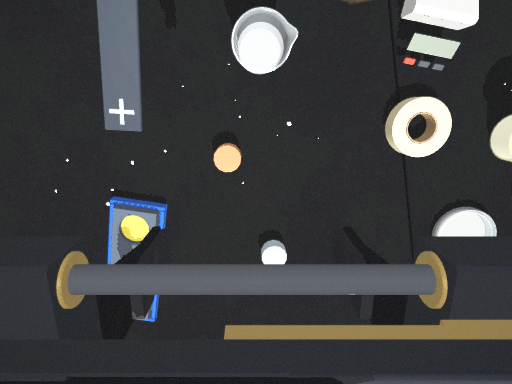

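The wrist picture shows the copper disc at (228,158), the cross at (121,111), the foot running straight up the picture, the yellow pocket at (135,229) and the steel disc at (274,252). Next I'll measure them.

```bash
cat > meas.py <<'E'
from h import *
import sys
n=sys.argv[1]
im=cv2.imread(f"pics/{n}.png").astype(int);p=dict(np.load(f"pics/{n}.npz"))
b,g,r=im[...,0],im[...,1],im[...,2]
def comps(m,z,name,amin=30):
    k,l,st,ce=cv2.connectedComponentsWithStats(m.astype(np.uint8))
    for i in range(1,k):
        if st[i,4]>=amin: print(name,st[i].tolist(),np.round(ce[i],1),np.round(onz(p,ce[i],z),4))
comps((r>150)&(g>130)&(b<100),.012,"yel")
comps((r>140)&(g<175)&(r-b>60)&(g<0.8*r)&(b>50),.012,"cop")
m=(r>170)&(g>170)&(b>170);comps(m,.006,"white")
comps((b>120)&(r<90)&(b-r>60),.012,"blue")
E
python3 meas.py w1
python3 - <<'E'
from h import *
p=dict(np.load("pics/w1.npz"));im=cv2.imread("pics/w1.png")
cv2.imwrite("pics/w1c.png",cv2.resize(im[0:320,80:260],None,fx=3,fy=3,interpolation=2)[:, :][:600])
cv2.imwrite("pics/w1d.png",cv2.resize(im[180:330,80:280],(800,600),interpolation=2))
E
```

```text
yel [121, 226, 24, 15, 124] [129.4 234. ] [ 0.5096 -0.2384  0.012 ]
yel [57, 253, 15, 32, 119] [ 63.3 266.5] [ 0.4869 -0.1485  0.012 ]
yel [432, 253, 16, 55, 229] [440.8 281. ] [ 0.3688 -0.5875  0.012 ]
yel [57, 286, 11, 22, 105] [ 60.9 297.8] [ 0.4472 -0.1298  0.012 ]
yel [224, 326, 189, 13, 1790] [309.2 331.4] [ 0.3324 -0.4193  0.012 ]
yel [411, 326, 12, 12, 40] [416.5 330.9] [ 0.3031 -0.553   0.012 ]
cop [403, 57, 13, 8, 70] [409.   60.7] [ 0.6276 -0.5711  0.012 ]
cop [218, 143, 23, 13, 53] [230.2 146.2] [ 0.5831 -0.3761  0.012 ]
white [402, 0, 77, 30, 1739] [445.4  12.7] [ 0.6641 -0.6127  0.006 ]
white [231, 7, 67, 67, 2606] [260.9  42.5] [ 0.6769 -0.4299  0.006 ]
white [407, 33, 53, 26, 814] [432.8  45.5] [ 0.6368 -0.5986  0.006 ]
white [392, 97, 60, 60, 2092] [421.2 126.6] [ 0.5584 -0.5811  0.006 ]
white [109, 99, 26, 26, 207] [121.3 111.2] [ 0.6434 -0.2716  0.006 ]
white [491, 116, 21, 45, 715] [502.6 138.9] [ 0.526  -0.6668  0.006 ]
white [436, 210, 61, 27, 1257] [467.2 224.3] [ 0.4334 -0.6254  0.006 ]
white [262, 246, 25, 18, 386] [273.9 255.2] [ 0.4437 -0.3963  0.006 ]
blue [107, 196, 60, 69, 733] [134.6 213.5] [ 0.5323 -0.2522  0.012 ]
blue [148, 295, 11, 27, 170] [153.8 308.7] [ 0.4075 -0.2364  0.012 ]
```

View pics/w1d.png

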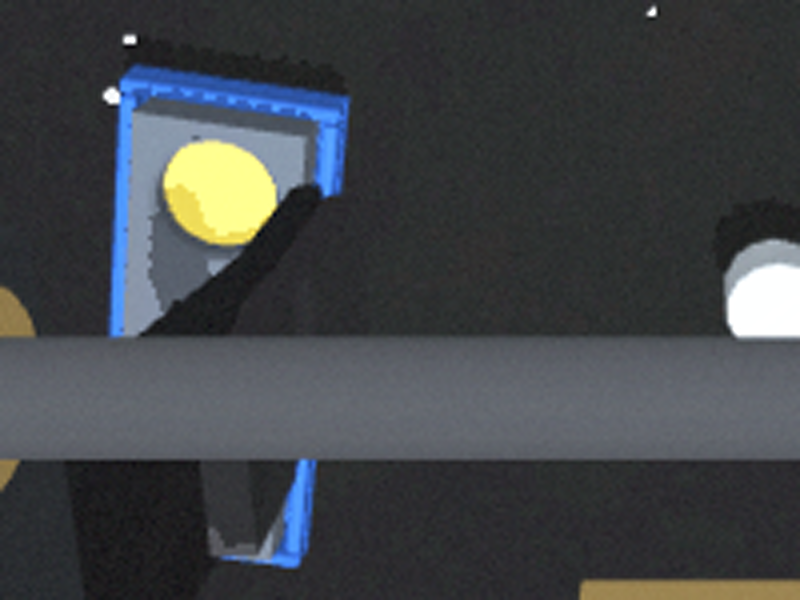

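View pics/w1c.png

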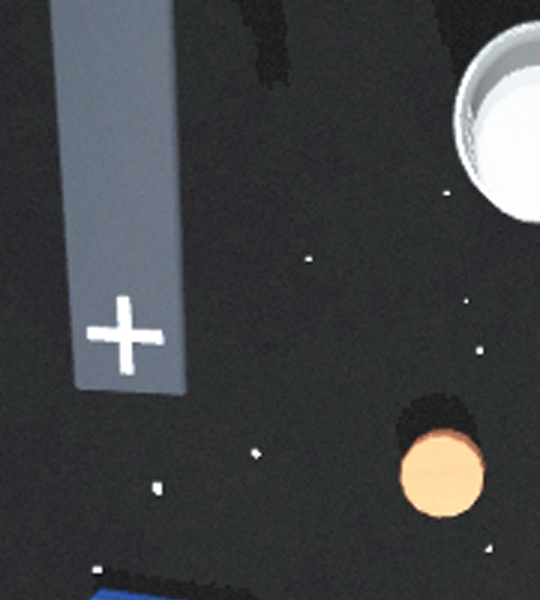

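```bash
python3 - <<'E'
from h import *
p=dict(np.load("pics/w1.npz"));im=cv2.imread("pics/w1.png").astype(int)
b,g,r=im[...,0],im[...,1],im[...,2]
m=np.zeros(r.shape,bool);m[135:180,205:250]=((r>200)&(g>140)&(r-b>40))[135:180,205:250]
(c,rad)=cv2.minEnclosingCircle(np.argwhere(m)[:,::-1].astype(np.float32));print("cop",m.sum(),cen(m),c,rad,onz(p,cen(m),.018))
m[:]=0;m[210:246,115:155]=((r>150)&(g>130)&(b<130))[210:246,115:155]
print("yel",m.sum(),cen(m)); 
def d(a,b,z):
    A=onz(p,a,z);B=onz(p,b,z);v=B-A;print(np.round(A,4),np.round(B,4),np.linalg.norm(v),np.degrees(np.arctan2(v[1],v[0])))
f=lambda u,v:(80+u/4,180+v/4)
d(f(125,78),f(347,103),.012)   # nest top end edge
d(f(114,335),f(125,90),.012)   # left wall top
d(f(300,565),f(347,103),.012)
h=lambda u,v:(80+u/3,v/3)
d(h(76,386),h(51,0),.006); d(h(186,393),h(175,0),.006); d(h(76,386),h(186,393),.006)
print("yc",onz(p,f(221,192),.012),onz(p,f(221,192),.012))
E
```

```text
cop 584 [226.90410959 158.14041096] (226.8524627685547, 157.9262237548828) 13.76430892944336 [ 0.57225584 -0.37022222  0.018     ]
yel 131 [129.72519084 233.72519084]
[ 0.5539 -0.2319  0.012 ] [ 0.5333 -0.2905  0.012 ] 0.06213728316328977 -109.35413270614549
[ 0.4786 -0.2022  0.012 ] [ 0.5506 -0.2307  0.012 ] 0.07737036044376004 -21.6105899624085
[ 0.3897 -0.2324  0.012 ] [ 0.5333 -0.2905  0.012 ] 0.15489983864722623 -22.009827707524703
[ 0.6297 -0.249   0.006 ] [ 0.7482 -0.2824  0.006 ] 0.12310971924326937 -15.756917579986252
[ 0.6189 -0.2867  0.006 ] [ 0.7396 -0.3216  0.006 ] 0.1256871170847391 -16.126455533066984
[ 0.6297 -0.249   0.006 ] [ 0.6189 -0.2867  0.006 ] 0.03918877534542078 -106.10261867571192
yc [ 0.51529005 -0.2474134   0.012     ] [ 0.51529005 -0.2474134   0.012     ]
```

apply_moves([
  {"x":-9,"y":30,"z":0,"spin":-0.029},
  {"x":-9,"y":30,"z":0,"spin":-0.029},
  {"x":-9,"y":30,"z":0,"spin":-0.029},
  {"x":-9,"y":30,"z":0,"spin":-0.029},
  {"x":-9,"y":30,"z":0,"spin":-0.029},
  {"x":0,"y":0,"z":0,"spin":0},
  {"x":0,"y":0,"z":0,"spin":0},
])

```text
time_s: 3.3
position: [0.4957, -0.2442, 0.2084]
tcp_rot: [[-0.364, -0.007, 0.931], [-0.931, -0.009, -0.364], [0.01, -1.0, -0.003]]
force: [0.3, 0.4, 1.5]
opening: 0.997
```

```bash
python3 snap.py w2 wrist; python3 -c "
import cv2;im=cv2.imread('pics/w2.png');cv2.imwrite('pics/w2c.png',cv2.resize(im[80:280,150:350],(600,600),interpolation=2))"
```

```text
3.3 [ 0.4957 -0.2442  0.2084] yaw x -111.36002592550862 tilt [-0.0068 -0.0085 -0.9999] F [0.3 0.4 1.5] open 0.9970111454714785 cam [ 0.568 -0.271  0.363] [-37.5  26.3  93.8  -0.7  59.9  74.2]
```

View pics/w2.png

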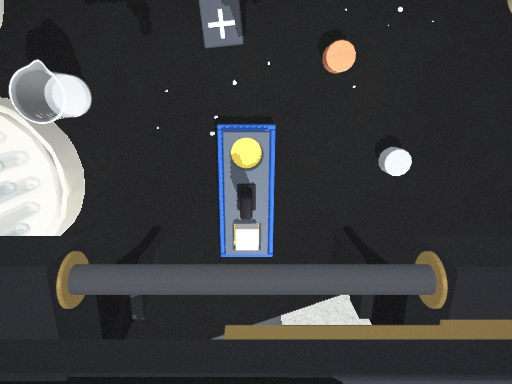

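View pics/w2c.png

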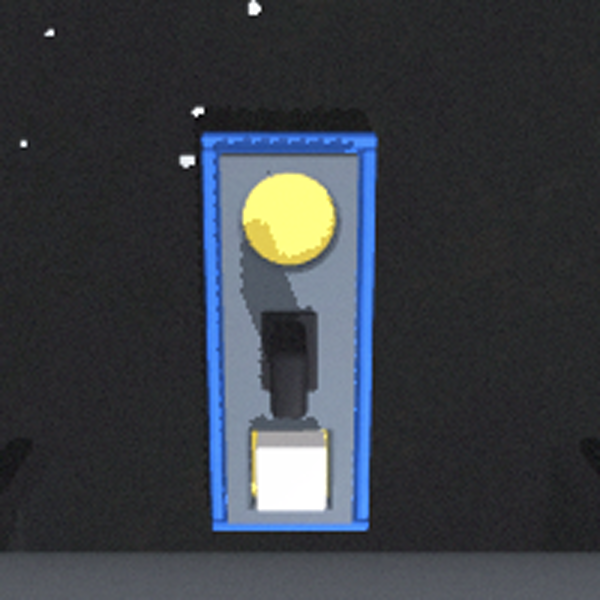

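The wrist picture shows the carrier in full: the yellow floor at (246.7,152.7), the grip top at about (246,210), the coupon at (247,238), the copper disc at (340,57) and the cross at (222,23). I'll fit positions to these.

```bash
python3 - <<'E'
from h import *
from scipy.optimize import least_squares
p=dict(np.load("pics/w2.npz"));im=cv2.imread("pics/w2.png").astype(int)
b,g,r=im[...,0],im[...,1],im[...,2]
def seg(c,x0,y0,x1,y1):
    m=np.zeros(r.shape,bool);m[y0:y1,x0:x1]=c[y0:y1,x0:x1];return m
y=seg((r>140)&(g>120)&(b<140)&(r-b>50),225,130,268,175); cy=cen(y); print("yel",y.sum(),cy,onz(p,cy,.012))
c=seg((r>200)&(g>130)&(r-b>40),320,30,360,80);print("cop",c.sum(),cen(c),onz(p,cen(c),.018))
w=seg((r>170)&(g>170)&(b>170),205,5,240,40);print("cross",cen(w),onz(p,cen(w),.006))
s=seg((r>170)&(g>170)&(b>170),380,145,415,178);print("steel",cen(s),onz(p,cen(s),.018))
q=seg((r>225)&(g>225)&(b>225),230,220,265,255);print("coupon top",cen(q),onz(p,cen(q),.030))
f=lambda u,v:np.array((150+u/3,80+v/3))
plate=[f(219,154),f(359,154),f(357,523),f(226,523)]
nest=[f(202,133),f(377,133),f(368,529),f(214,529)]
def fit(pts,L,W,z):
    loc=np.array([[L,W],[L,-W],[-L,-W],[-L,W]])
    def pr(v): 
        c,s_=np.cos(v[2]),np.sin(v[2])
        return np.array([proj(p,[v[0]+c*a-s_*e,v[1]+s_*a+c*e,z]) for a,e in loc])
    o=least_squares(lambda v:(pr(v)-pts).ravel(),[.47,-.23,-.35]);v=o.x
    print(v[:2],np.degrees(v[2]),"px res",np.abs(o.fun).max(),"pocket",v[0]+.047*np.cos(v[2]),v[1]+.047*np.sin(v[2]))
fit(np.array(plate),.070,.024,.019);fit(np.array(nest),.077,.031,.012)
E
```

```text
yel 750 [245.984      152.49733333] [ 0.51619737 -0.24796932  0.012     ]
cop 749 [340.376502    55.81708945] [ 0.57178131 -0.36977766  0.018     ]
cross [221.          23.36290323] [ 0.64338514 -0.27191238  0.006     ]
steel [397.63814617 162.25668449] [ 0.44760878 -0.396087    0.018     ]
coupon top [246.69574468 238.9212766 ] [ 0.42928819 -0.21441886  0.03      ]
[ 0.47213129 -0.23145634] -21.28082267790447 px res 1.1574315962941455 pocket 0.5159264922307762 -0.24851448946460544
[ 0.47220167 -0.23146275] -21.43060103127828 px res 0.5083731714252053 pocket 0.515952131625775 -0.24863532472060745
```

apply_moves([
  {"x":15,"y":-25,"z":-15,"spin":0},
  {"x":15,"y":-25,"z":-15,"spin":0},
  {"x":15,"y":-25,"z":-15,"spin":0},
  {"x":15,"y":-25,"z":-15,"spin":0},
  {"x":15,"y":-25,"z":-15,"spin":0},
  {"x":0,"y":0,"z":0,"spin":0},
  {"x":0,"y":0,"z":0,"spin":0},
], grip=60)

```text
time_s: 4.05
position: [0.5719, -0.3858, 0.1303]
tcp_rot: [[-0.371, -0.003, 0.929], [-0.928, -0.014, -0.371], [0.014, -1.0, 0.002]]
force: [-0.3, 0.2, 1.0]
opening: 0.694
```

apply_moves([
  {"x":0,"y":10,"z":-10,"spin":0},
  {"x":0,"y":5,"z":-10,"spin":0},
  {"x":0,"y":0,"z":-10,"spin":0},
  {"x":0,"y":0,"z":0,"spin":0},
  {"x":0,"y":0,"z":0,"spin":0},
])

```text
time_s: 4.55
position: [0.5701, -0.3671, 0.0989]
tcp_rot: [[-0.37, -0.005, 0.929], [-0.929, -0.013, -0.37], [0.013, -1.0, 0.0]]
force: [0.1, -0.4, -0.2]
opening: 0.69
```

```bash
python3 snap.py w3 wrist
```

```text
4.55 [ 0.5701 -0.3671  0.0989] yaw x -111.72526701600884 tilt [-0.0048 -0.0125 -0.9999] F [ 0.1 -0.4 -0.2] open 0.6900374695999925 cam [ 0.642 -0.393  0.253] [-41.9  43.   79.9  -0.9  56.9  70.3]
```

View pics/w3.png

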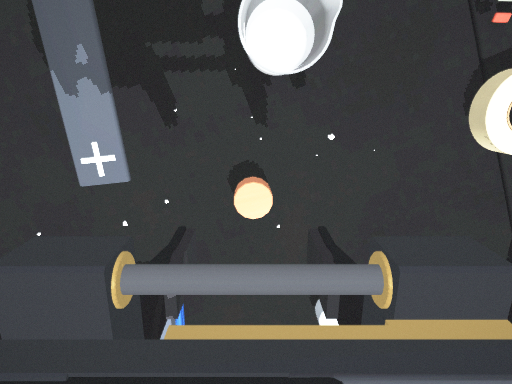

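```bash
python3 - <<'E'
from h import *
p=dict(np.load("pics/w3.npz"));im=cv2.imread("pics/w3.png").astype(int)
b,g,r=im[...,0],im[...,1],im[...,2]
m=np.zeros(r.shape,bool);m[165:230,225:285]=((r>200)&(g>150)&(r-b>40))[165:230,225:285]
c=cen(m);print(m.sum(),c,onz(p,c,.018))
w=np.zeros(r.shape,bool);w[140:180,78:118]=((r>170)&(g>170)&(b>170))[140:180,78:118];print("cross",onz(p,cen(w),.006))
E
```

```text
1142 [252.88091068 199.71891419] [ 0.5725489  -0.37026038  0.018     ]
cross [ 0.64342941 -0.27160567  0.006     ]
```

apply_moves([
  {"x":2,"y":-3,"z":-10,"spin":0},
  {"x":0,"y":0,"z":-10,"spin":0},
  {"x":0,"y":0,"z":-10,"spin":0},
  {"x":0,"y":0,"z":-10,"spin":0},
  {"x":0,"y":0,"z":-10,"spin":0},
  {"x":0,"y":0,"z":-8,"spin":0},
  {"x":0,"y":0,"z":0,"spin":0},
  {"x":0,"y":0,"z":0,"spin":0},
])

```text
time_s: 5.4
position: [0.5721, -0.3705, 0.0352]
tcp_rot: [[-0.37, -0.005, 0.929], [-0.929, -0.012, -0.37], [0.013, -1.0, -0.0]]
force: [0.5, -0.1, 1.0]
opening: 0.694
```

apply_moves([
  {"x":0,"y":0,"z":-6,"spin":0},
  {"x":0,"y":0,"z":-6,"spin":0},
  {"x":0,"y":0,"z":-3,"spin":0},
  {"x":0,"y":0,"z":0,"spin":0},
  {"x":0,"y":0,"z":0,"spin":0},
])

```text
time_s: 5.9
position: [0.5728, -0.371, 0.0201]
tcp_rot: [[-0.37, -0.003, 0.929], [-0.929, -0.014, -0.37], [0.014, -1.0, 0.002]]
force: [-0.2, -0.8, 0.0]
opening: 0.69
```

apply_moves([
  {"x":0,"y":0,"z":-3,"spin":0},
  {"x":0,"y":0,"z":0,"spin":0},
])

```text
time_s: 6.1
position: [0.573, -0.3712, 0.0173]
tcp_rot: [[-0.37, -0.003, 0.929], [-0.929, -0.014, -0.37], [0.014, -1.0, 0.003]]
force: [-0.6, -0.1, 0.7]
opening: 0.69
```

apply_moves([
  {"x":0,"y":0,"z":0,"spin":0},
  {"x":0,"y":0,"z":0,"spin":0},
  {"x":0,"y":0,"z":0,"spin":0},
  {"x":0,"y":0,"z":0,"spin":0},
  {"x":0,"y":0,"z":0,"spin":0},
  {"x":0,"y":0,"z":0,"spin":0},
], grip=0)

```text
time_s: 6.7
position: [0.5733, -0.3714, 0.0178]
tcp_rot: [[-0.37, -0.002, 0.929], [-0.929, -0.015, -0.37], [0.015, -1.0, 0.004]]
force: [-1.4, -0.1, -1.2]
opening: 0.315
```

apply_moves([
  {"x":0,"y":0,"z":0,"spin":0},
  {"x":0,"y":0,"z":8,"spin":0},
  {"x":0,"y":0,"z":8,"spin":0},
  {"x":0,"y":0,"z":8,"spin":0},
  {"x":0,"y":0,"z":8,"spin":0},
  {"x":0,"y":0,"z":8,"spin":0},
  {"x":0,"y":0,"z":8,"spin":0},
  {"x":0,"y":0,"z":0,"spin":0},
  {"x":0,"y":0,"z":0,"spin":0},
])

```text
time_s: 7.6
position: [0.5736, -0.3716, 0.0715]
tcp_rot: [[-0.37, -0.001, 0.929], [-0.929, -0.016, -0.37], [0.015, -1.0, 0.006]]
force: [0.2, -0.2, -0.0]
opening: 0.316
```

```bash
python3 snap.py w4 wrist; python3 snap.py s4 side;python3 snap.py c4 scene; python3 -c "
import cv2;im=cv2.imread('pics/s4.png');im2=cv2.imread('pics/c4.png');import numpy as np
a=cv2.resize(im[200:290,210:310],(400,360),interpolation=2);b=cv2.resize(im2[180:270,225:325],(400,360),interpolation=2);cv2.imwrite('pics/s4c.png',np.hstack([a,b]))"
```

```text
7.6 [ 0.5736 -0.3716  0.0715] yaw x -111.73397735817237 tilt [-5.000e-04 -1.640e-02 -9.999e-01] F [ 0.2 -0.2 -0. ] open 0.31600813790842486 cam [ 0.644 -0.397  0.226] [-42.   45.3  80.   -0.9  54.2  70.3]
7.65 [ 0.5738 -0.3717  0.0715] yaw x -111.73217218779436 tilt [-2.000e-04 -1.660e-02 -9.999e-01] F [ 0.6  0.2 -1. ] open 0.31772989090694254 cam [ 0.54  -1.143  0.587] [-42.   45.3  79.9  -0.9  54.2  70.3]
7.7 [ 0.5736 -0.3716  0.0711] yaw x -111.73264878909337 tilt [-7.000e-04 -1.620e-02 -9.999e-01] F [ 0.3  0.5 -1.1] open 0.3163393616974476 cam [ 0.206 -1.034  0.793] [-42.   45.3  80.   -0.9  54.2  70.3]
```

View pics/s4c.png

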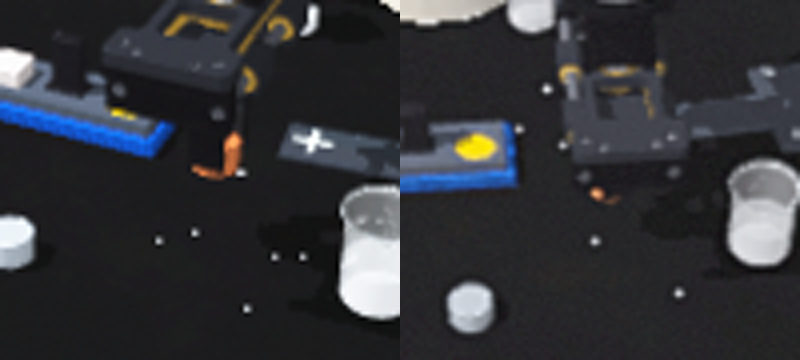

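View pics/w4.png

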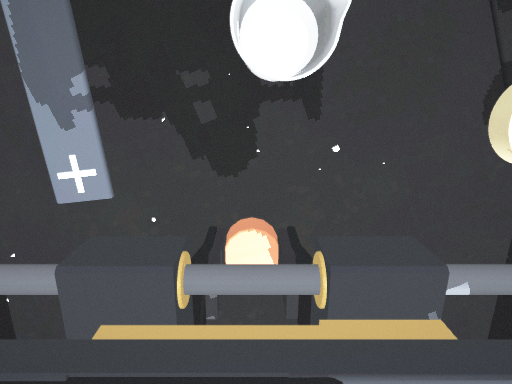

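The wrist and side pictures show the copper disc held level between the pads, at (251,245) in the wrist view and clear of the bench; the steel disc and beaker haven't moved. Next, over the pocket.

apply_moves([
  {"x":-8,"y":18,"z":3,"spin":0.001},
  {"x":-8,"y":18,"z":3,"spin":0.001},
  {"x":-8,"y":18,"z":3,"spin":0.001},
  {"x":-8,"y":18,"z":0,"spin":0.001},
  {"x":-8,"y":18,"z":0,"spin":0.001},
  {"x":-8,"y":14,"z":0,"spin":0},
  {"x":0,"y":0,"z":0,"spin":0},
  {"x":0,"y":0,"z":0,"spin":0},
])

```text
time_s: 8.55
position: [0.5221, -0.264, 0.0764]
tcp_rot: [[-0.366, -0.005, 0.93], [-0.93, -0.013, -0.366], [0.014, -1.0, -0.0]]
force: [0.7, -0.4, -0.0]
opening: 0.319
```

apply_moves([
  {"x":-2,"y":6,"z":-5,"spin":0},
  {"x":-2,"y":6,"z":-5,"spin":0},
  {"x":-1,"y":2,"z":-5,"spin":0},
  {"x":0,"y":0,"z":0,"spin":0},
  {"x":0,"y":0,"z":0,"spin":0},
])

```text
time_s: 9.05
position: [0.5183, -0.2516, 0.0593]
tcp_rot: [[-0.368, -0.004, 0.93], [-0.93, -0.014, -0.368], [0.015, -1.0, 0.002]]
force: [0.5, -0.2, -0.2]
opening: 0.318
```

```bash
python3 snap.py w5 wrist; python3 snap.py s5 side;python3 snap.py c5 scene; python3 -c "
import cv2;im=cv2.imread('pics/s5.png');im2=cv2.imread('pics/c5.png');import numpy as np
a=cv2.resize(im[170:260,180:280],(400,360),interpolation=2);b=cv2.resize(im2[160:250,195:295],(400,360),interpolation=2);cv2.imwrite('pics/s5c.png',np.hstack([a,b]))"
```

```text
9.05 [ 0.5183 -0.2516  0.0593] yaw x -111.5934595361477 tilt [-0.0037 -0.0143 -0.9999] F [ 0.5 -0.2 -0.2] open 0.3175387054185006 cam [ 0.59  -0.277  0.214] [-36.6  40.5  96.7  -1.2  42.5  75.9]
9.1 [ 0.5182 -0.2516  0.0593] yaw x -111.59642463520363 tilt [-0.0039 -0.0142 -0.9999] F [-0.2  0.7 -1.5] open 0.3183330615476499 cam [ 0.54  -1.143  0.587] [-36.6  40.5  96.7  -1.2  42.5  75.9]
9.15 [ 0.5183 -0.2516  0.0595] yaw x -111.59670317871507 tilt [-0.0035 -0.0144 -0.9999] F [-0.1  0.1 -1. ] open 0.31685505778509204 cam [ 0.206 -1.034  0.793] [-36.6  40.5  96.7  -1.2  42.6  75.9]
```

View pics/s5c.png

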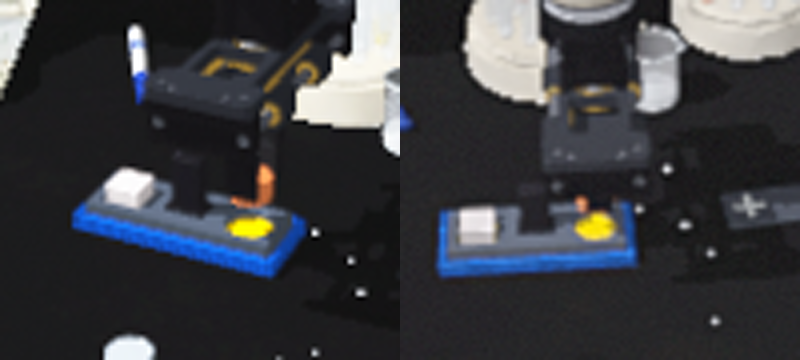

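View pics/w5.png

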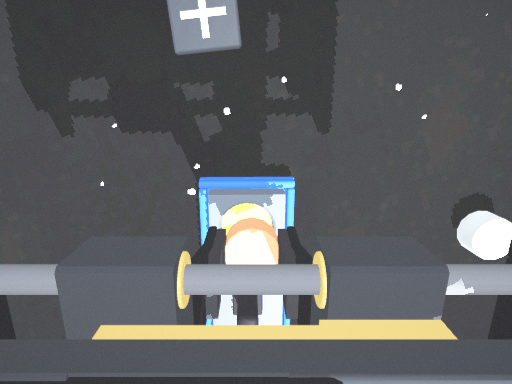

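```bash
python3 - <<'E'
from h import *
p=dict(np.load("pics/w5.npz"));im=cv2.imread("pics/w5.png")
v=np.array([.4722,-.2315]);y=np.radians(-21.35);c,s=np.cos(y),np.sin(y)
W=lambda a,e,z:[v[0]+c*a-s*e,v[1]+s*a+c*e,z]
big=cv2.resize(im,None,fx=4,fy=4,interpolation=2)
def poly(P,col):
    q=np.array([proj(p,X) for X in P])*4+1.5
    cv2.polylines(big,[np.round(q).astype(np.int32)],True,col,1)
poly([W(a,e,.012) for a,e in[(.077,.031),(.077,-.031),(-.077,-.031),(-.077,.031)]],(0,0,255))
t=np.linspace(0,2*np.pi,60)
poly([W(.047+.017*np.cos(k),.017*np.sin(k),.012) for k in t],(0,255,0))
tcp=np.array([.5183,-.2516,.0593]);z=np.array([.93,-.368,0]);cc=tcp-.0008*z
for zz,col in[(.0593-.0173,(255,255,0)),(.0593+.0007,(255,0,255))]:
    poly([[cc[0]+.015*np.cos(k),cc[1]+.015*np.sin(k),zz] for k in t],col)
cv2.imwrite("pics/w5o.png",big[660:1160,650:1300])
E
```

```text
(no output)
```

View pics/w5o.png

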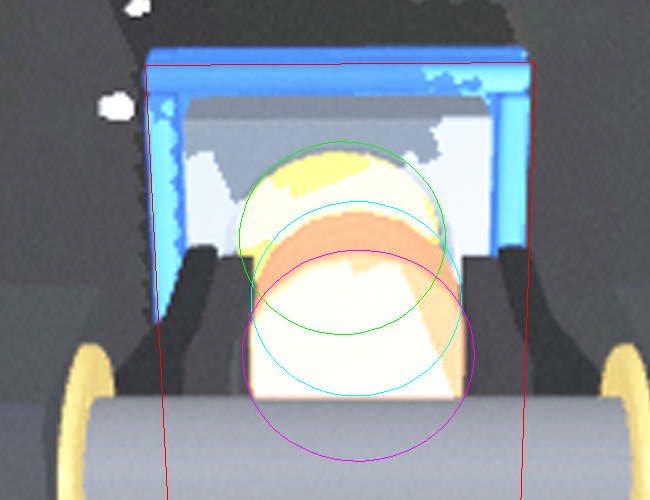

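apply_moves([
  {"x":-1,"y":2.5,"z":-5,"spin":0.002},
  {"x":0,"y":0,"z":-5,"spin":0.002},
  {"x":0,"y":0,"z":-5,"spin":0},
  {"x":0,"y":0,"z":-2,"spin":0},
  {"x":0,"y":0,"z":0,"spin":0},
])

```text
time_s: 9.7
position: [0.5176, -0.2495, 0.0414]
tcp_rot: [[-0.364, -0.002, 0.931], [-0.931, -0.015, -0.364], [0.015, -1.0, 0.003]]
force: [-0.2, 0.4, -0.1]
opening: 0.319
```

```bash
python3 snap.py w6 wrist; cat > ov.py <<'E'
from h import *
import sys
n=sys.argv[1];off=float(sys.argv[2]);tcp=np.array([float(a) for a in sys.argv[3:6]])
p=dict(np.load(f"pics/{n}.npz"));im=cv2.imread(f"pics/{n}.png")
v=np.array([.4722,-.2315]);y=np.radians(-21.35);c,s=np.cos(y),np.sin(y)
W=lambda a,e,z:[v[0]+c*a-s*e,v[1]+s*a+c*e,z]
big=cv2.resize(im,None,fx=4,fy=4,interpolation=2)
def poly(P,col):
    q=np.array([proj(p,X) for X in P])*4+1.5
    cv2.polylines(big,[np.round(q).astype(np.int32)],True,col,1)
poly([W(a,e,.012) for a,e in[(.077,.031),(.077,-.031),(-.077,-.031),(-.077,.031)]],(0,0,255))
t=np.linspace(0,2*np.pi,60)
poly([W(.047+.0185*np.cos(k),.0185*np.sin(k),.019) for k in t],(0,255,0))
z=np.array([.93,-.368,0]);cc=tcp-off*z
for zz,col in[(tcp[2]-.0173,(255,255,0)),(tcp[2]+.0007,(255,0,255))]:
    poly([[cc[0]+.015*np.cos(k),cc[1]+.015*np.sin(k),zz] for k in t],col)
cv2.imwrite(f"pics/{n}o.png",big[660:1160,650:1300])
E
python3 ov.py w6 .0016 $(python3 -c "
from rig import read_state
print(*[round(float(a),4) for a in read_state()['position']])")
```

```text
9.7 [ 0.5176 -0.2495  0.0414] yaw x -111.36869726485395 tilt [-0.0024 -0.0152 -0.9999] F [-0.2  0.4 -0.1] open 0.318805203278855 cam [ 0.589 -0.275  0.196] [-36.5  42.1  97.3  -1.2  40.2  75.8]
```

View pics/w6o.png

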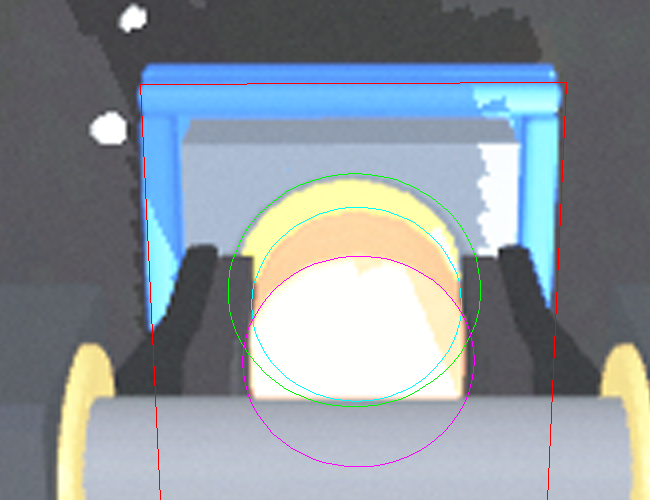

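apply_moves([
  {"x":0,"y":0.5,"z":-3,"spin":0},
  {"x":0,"y":0,"z":-3,"spin":0},
  {"x":0,"y":0,"z":-2,"spin":0},
  {"x":0,"y":0,"z":0,"spin":0},
])

```text
time_s: 10.15
position: [0.5179, -0.2491, 0.0331]
tcp_rot: [[-0.364, -0.002, 0.931], [-0.931, -0.016, -0.364], [0.015, -1.0, 0.004]]
force: [-0.5, 0.3, 0.0]
opening: 0.317
```

```bash
python3 snap.py w7 wrist;python3 ov.py w7 .0016 $(python3 -c "
from rig import read_state
print(*[round(float(a),4) for a in read_state()['position']])")
```

```text
10.15 [ 0.5179 -0.2491  0.0331] yaw x -111.36842237829481 tilt [-0.0017 -0.0157 -0.9999] F [-0.5  0.3  0. ] open 0.3168675440895576 cam [ 0.589 -0.274  0.188] [-36.4  42.9  97.5  -1.2  39.2  75.9]
```

View pics/w7o.png

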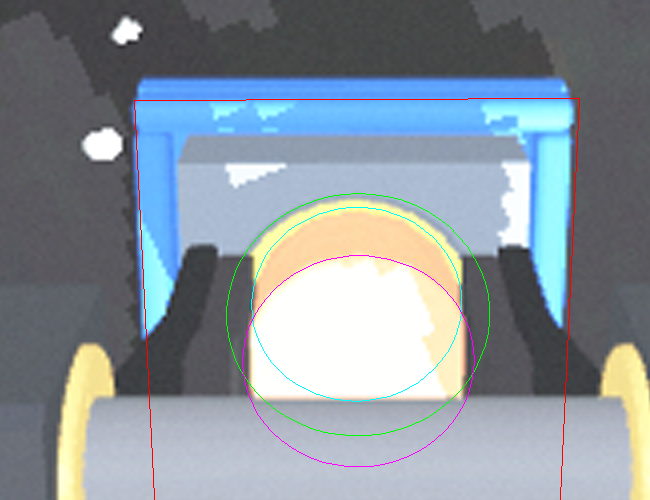

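apply_moves([
  {"x":0,"y":0,"z":-1.5,"spin":0},
  {"x":0,"y":0,"z":-1.2,"spin":0},
  {"x":0,"y":0,"z":0,"spin":0},
])

```text
time_s: 10.5
position: [0.5181, -0.2493, 0.0305]
tcp_rot: [[-0.364, -0.001, 0.931], [-0.931, -0.016, -0.364], [0.016, -1.0, 0.005]]
force: [0.6, 0.4, -0.1]
opening: 0.316
```

apply_moves([
  {"x":-0.3,"y":0,"z":-0.8,"spin":0},
  {"x":0,"y":0,"z":0,"spin":0},
])

```text
time_s: 10.7
position: [0.518, -0.2494, 0.0298]
tcp_rot: [[-0.364, -0.001, 0.931], [-0.931, -0.016, -0.364], [0.016, -1.0, 0.005]]
force: [0.0, 0.7, -1.2]
opening: 0.32
```

apply_moves([
  {"x":0,"y":0,"z":0,"spin":0},
  {"x":0,"y":0,"z":0,"spin":0},
  {"x":0,"y":0,"z":0,"spin":0},
  {"x":0,"y":0,"z":0,"spin":0},
], grip=50)

```text
time_s: 11.1
position: [0.5181, -0.2496, 0.0301]
tcp_rot: [[-0.364, -0.0, 0.931], [-0.931, -0.017, -0.364], [0.016, -1.0, 0.006]]
force: [0.2, 0.6, 0.1]
opening: 0.55
```

```bash
python3 snap.py w8 wrist;python3 ov.py w8 .0016 $(python3 -c "
from rig import read_state
print(*[round(float(a),4) for a in read_state()['position']])")
```

```text
11.1 [ 0.5181 -0.2496  0.0301] yaw x -111.37177196165395 tilt [-3.000e-04 -1.680e-02 -9.999e-01] F [0.2 0.6 0.1] open 0.5503447610969738 cam [ 0.589 -0.275  0.185] [-36.4  43.2  97.5  -1.3  38.7  75.9]
```

View pics/w8o.png

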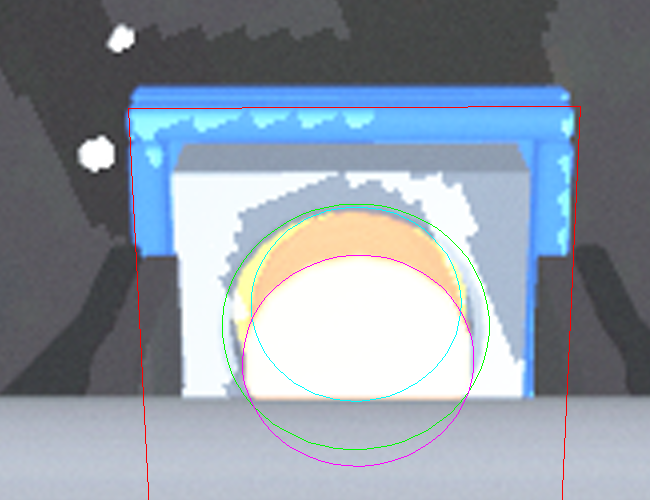

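apply_moves([
  {"x":0,"y":0,"z":8,"spin":0},
  {"x":0,"y":0,"z":12,"spin":0},
  {"x":0,"y":0,"z":15,"spin":0},
  {"x":0,"y":0,"z":15,"spin":0},
  {"x":0,"y":0,"z":15,"spin":0},
  {"x":0,"y":0,"z":12,"spin":0},
  {"x":0,"y":0,"z":0,"spin":0},
])

```text
time_s: 11.85
position: [0.5186, -0.2498, 0.1149]
tcp_rot: [[-0.364, 0.002, 0.931], [-0.931, -0.019, -0.364], [0.017, -1.0, 0.009]]
force: [-0.0, 0.7, -0.7]
opening: 0.578
```

```bash
python3 snap.py w9 wrist; python3 snap.py s9 side;python3 snap.py c9 scene; python3 -c "
import cv2;im=cv2.imread('pics/s9.png');im2=cv2.imread('pics/c9.png');import numpy as np
a=cv2.resize(im[170:260,180:280],(400,360),interpolation=2);b=cv2.resize(im2[160:250,195:295],(400,360),interpolation=2);cv2.imwrite('pics/s9c.png',np.hstack([a,b]))"
```

```text
11.85 [ 0.5186 -0.2498  0.1149] yaw x -111.36628703606178 tilt [ 0.0023 -0.0188 -0.9998] F [-0.   0.7 -0.7] open 0.577582021170829 cam [ 0.589 -0.275  0.27 ] [-36.4  35.2  95.5  -1.   48.5  75.6]
11.9 [ 0.5182 -0.2495  0.1141] yaw x -111.36533353114326 tilt [ 0.0013 -0.018  -0.9998] F [ 0.2  0.2 -0.1] open 0.5802121153211481 cam [ 0.54  -1.143  0.587] [-36.4  35.3  95.5  -1.   48.5  75.6]
11.95 [ 0.5177 -0.2492  0.1132] yaw x -111.36605763612658 tilt [-2.000e-04 -1.690e-02 -9.999e-01] F [ 0.2 -0.2 -0.1] open 0.5748169590947251 cam [ 0.206 -1.034  0.793] [-36.4  35.4  95.6  -1.   48.5  75.6]
```

View pics/s9c.png

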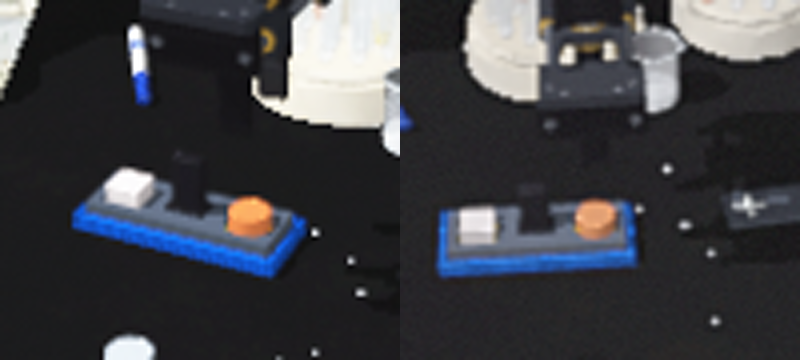

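View pics/w9.png

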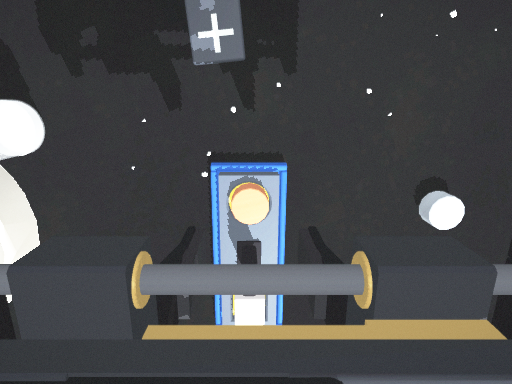

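The views show the disc seated flat in the pocket, at about (249,204) in the wrist picture. The coupon is still in its pocket and the steel disc is where it was. I'll measure the carrier again.

```bash
python3 - <<'E'
from h import *
p=dict(np.load("pics/w9.npz"));im=cv2.imread("pics/w9.png").astype(int)
b,g,r=im[...,0],im[...,1],im[...,2]
m=np.zeros(r.shape,bool);m[180:226,225:275]=((r>200)&(g>150)&(r-b>40))[180:226,225:275]
e=cv2.fitEllipse(max(cv2.findContours(m.astype(np.uint8),0,1)[0],key=len));print(m.sum(),cen(m),e,onz(p,cen(m),.030))
for cam,n in(("side","s9"),("scene","c9")):
    pp=dict(np.load(f"pics/{n}.npz"));q=cv2.imread(f"pics/{n}.png").astype(int);B,G,R=q[...,0],q[...,1],q[...,2]
    m=(R>150)&(G<180)&(R-B>60)
    x0,y0,x1,y1=(232,212,256,235) if cam=="side" else (335-100,205,255,225)
    k=np.zeros_like(m);k[y0:y1,x0:x1]=m[y0:y1,x0:x1];print(cam,k.sum(),cen(k),onz(pp,cen(k),.023))
im=cv2.imread("pics/w9.png");cv2.imwrite("pics/w9c.png",cv2.resize(im[150:330,190:310],(534,600) if 0 else (400,600),interpolation=2))
E
```

```text
1193 [248.7954736  204.25984912] ((249.0624542236328, 203.53878784179688), (39.16807556152344, 40.06377029418945), 152.94761657714844) [ 0.51818214 -0.24887123  0.03      ]
side 90 [242.01111111 224.        ] [ 0.51666317 -0.24859102  0.023     ]
scene 76 [243.42105263 214.38157895] [ 0.51724535 -0.24902295  0.023     ]
```

View pics/w9c.png

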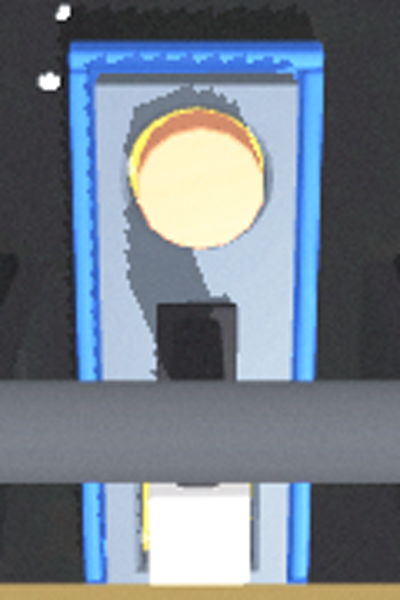

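apply_moves([
  {"x":-10,"y":4,"z":0,"spin":0},
  {"x":-12,"y":4.5,"z":0,"spin":0},
  {"x":-12,"y":4.5,"z":0,"spin":0},
  {"x":-5,"y":2,"z":0,"spin":0},
  {"x":0,"y":0,"z":0,"spin":0},
  {"x":0,"y":0,"z":0,"spin":0},
])

```text
time_s: 12.6
position: [0.4719, -0.2302, 0.1082]
tcp_rot: [[-0.364, -0.011, 0.931], [-0.931, -0.009, -0.364], [0.012, -1.0, -0.007]]
force: [0.2, 0.1, 0.8]
opening: 0.574
```

apply_moves([
  {"x":1,"y":-1.5,"z":-10,"spin":0},
  {"x":0,"y":0,"z":-12,"spin":0},
  {"x":0,"y":0,"z":-12,"spin":0},
  {"x":0,"y":0,"z":-12,"spin":0},
  {"x":0,"y":0,"z":-8,"spin":0},
  {"x":0,"y":0,"z":-4,"spin":0},
  {"x":0,"y":0,"z":0,"spin":0},
])

```text
time_s: 13.3
position: [0.4739, -0.2323, 0.0432]
tcp_rot: [[-0.364, -0.011, 0.931], [-0.931, -0.009, -0.364], [0.012, -1.0, -0.007]]
force: [0.7, 0.2, -0.4]
opening: 0.572
```

```bash
python3 snap.py w10 wrist; python3 snap.py s10 side; python3 snap.py c10 scene;  python3 -c "
import cv2;im=cv2.imread('pics/s10.png');im2=cv2.imread('pics/c10.png');import numpy as np
a=cv2.resize(im[170:260,180:280],(400,360),interpolation=2);b=cv2.resize(im2[160:250,195:295],(400,360),interpolation=2);cv2.imwrite('pics/s10c.png',np.hstack([a,b]))"
```

```text
13.3 [ 0.4739 -0.2323  0.0432] yaw x -111.35185687360172 tilt [-0.0111 -0.0086 -0.9999] F [ 0.7  0.2 -0.4] open 0.5724558899569812 cam [ 0.546 -0.259  0.197] [-37.8  40.1 103.7  -1.3  36.4  74.6]
13.35 [ 0.474  -0.2324  0.0435] yaw x -111.34992917420992 tilt [-0.0108 -0.0088 -0.9999] F [-0.8  0.4  0.7] open 0.568937561607305 cam [ 0.54  -1.143  0.587] [-37.8  40.  103.7  -1.3  36.4  74.6]
13.4 [ 0.4743 -0.2326  0.044 ] yaw x -111.34918421004535 tilt [-0.01   -0.0095 -0.9999] F [0.7 0.3 0.7] open 0.5810551252490226 cam [ 0.206 -1.034  0.793] [-37.8  40.  103.7  -1.3  36.4  74.6]
```

View pics/s10c.png

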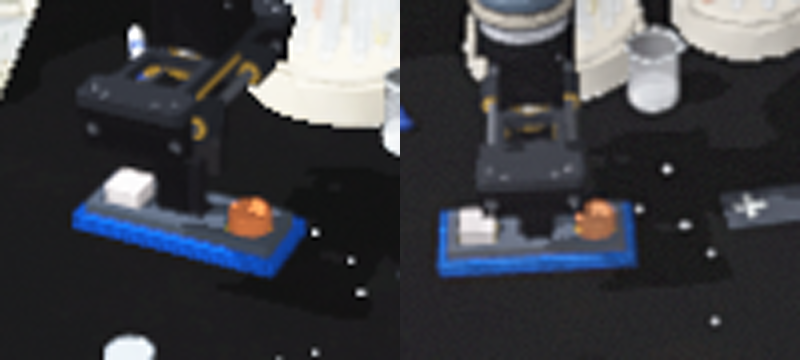

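View pics/w10.png

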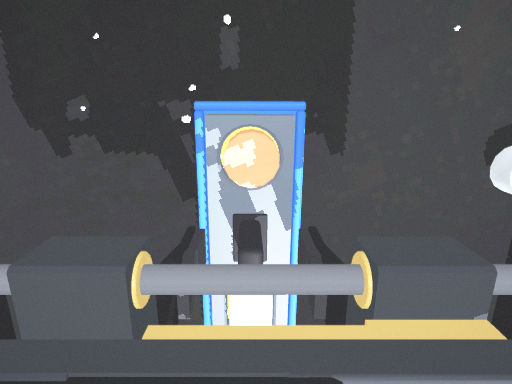

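The grip stands between the open fingers, at column 250 in the wrist picture. Next: lower the last 12 mm and pinch.

apply_moves([
  {"x":-1,"y":0.5,"z":-5,"spin":0},
  {"x":0,"y":0,"z":-4,"spin":0},
  {"x":0,"y":0,"z":-2,"spin":0},
  {"x":0,"y":0,"z":0,"spin":0},
])

```text
time_s: 13.85
position: [0.4743, -0.2328, 0.0339]
tcp_rot: [[-0.364, -0.007, 0.931], [-0.931, -0.012, -0.364], [0.014, -1.0, -0.002]]
force: [-0.2, -0.6, -1.1]
opening: 0.576
```

apply_moves([
  {"x":-1,"y":0.5,"z":-2.5,"spin":0},
  {"x":0,"y":0,"z":0,"spin":0},
])

```text
time_s: 14.05
position: [0.4733, -0.2323, 0.0313]
tcp_rot: [[-0.364, -0.006, 0.931], [-0.931, -0.012, -0.364], [0.014, -1.0, -0.002]]
force: [0.1, -1.4, 0.1]
opening: 0.576
```

apply_moves([
  {"x":0,"y":0,"z":0,"spin":0},
  {"x":0,"y":0,"z":0,"spin":0},
  {"x":0,"y":0,"z":0,"spin":0},
  {"x":0,"y":0,"z":0,"spin":0},
  {"x":0,"y":0,"z":0,"spin":0},
  {"x":0,"y":0,"z":0,"spin":0},
  {"x":0,"y":0,"z":0,"spin":0},
], grip=0)

```text
time_s: 14.75
position: [0.4735, -0.2321, 0.0317]
tcp_rot: [[-0.365, -0.006, 0.931], [-0.931, -0.012, -0.365], [0.013, -1.0, -0.001]]
force: [-0.9, -0.1, 0.5]
opening: 0.138
```

apply_moves([
  {"x":0,"y":0,"z":4,"spin":0},
  {"x":0,"y":0,"z":6,"spin":0},
  {"x":0,"y":0,"z":8,"spin":0},
  {"x":0,"y":0,"z":10,"spin":0},
  {"x":0,"y":0,"z":12,"spin":0},
  {"x":0,"y":0,"z":12,"spin":0},
  {"x":0,"y":0,"z":8,"spin":0},
  {"x":0,"y":0,"z":0,"spin":0},
])

```text
time_s: 15.55
position: [0.4722, -0.2314, 0.0965]
tcp_rot: [[-0.364, -0.008, 0.931], [-0.931, -0.011, -0.364], [0.013, -1.0, -0.003]]
force: [-0.0, -1.5, -3.5]
opening: 0.132
```

```bash
python3 snap.py w11 wrist; python3 snap.py s11 side; python3 snap.py c11 scene;  python3 -c "
import cv2;im=cv2.imread('pics/s11.png');im2=cv2.imread('pics/c11.png');import numpy as np
a=cv2.resize(im[150:260,170:280],(400,400),interpolation=2);b=cv2.resize(im2[140:250,190:300],(400,400),interpolation=2);cv2.imwrite('pics/s11c.png',np.hstack([a,b]))"
```

```text
15.55 [ 0.4722 -0.2314  0.0965] yaw x -111.35599067424471 tilt [-0.0076 -0.0111 -0.9999] F [-0.  -1.5 -3.5] open 0.1324271342198182 cam [ 0.544 -0.257  0.251] [-37.8  34.5 102.8  -1.1  42.7  74.3]
15.6 [ 0.4721 -0.2313  0.096 ] yaw x -111.35726749886436 tilt [-0.0081 -0.0107 -0.9999] F [-0.1 -0.2 -4. ] open 0.13466487080041964 cam [ 0.54  -1.143  0.587] [-37.8  34.5 102.8  -1.1  42.7  74.3]
15.65 [ 0.4717 -0.231   0.0954] yaw x -111.35723579173941 tilt [-0.0093 -0.0098 -0.9999] F [-0.7  0.2 -4.2] open 0.13391106924437962 cam [ 0.206 -1.034  0.793] [-37.8  34.6 102.9  -1.1  42.7  74.3]
```

View pics/s11c.png

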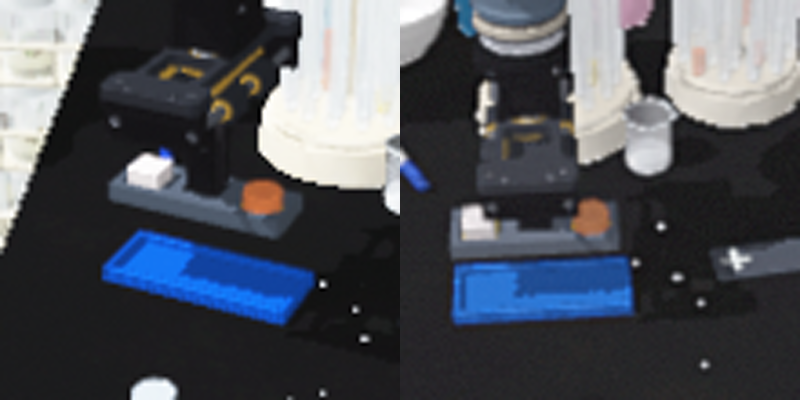

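View pics/w11.png

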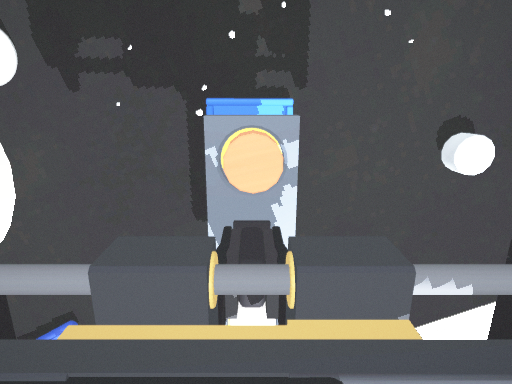

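```bash
python3 - <<'E'
from h import *
p=dict(np.load("pics/w11.npz"));im=cv2.imread("pics/w11.png").astype(int)
b,g,r=im[...,0],im[...,1],im[...,2]
m=np.zeros(r.shape,bool);m[125:197,218:290]=((r>180)&(g>100)&(r-b>60)&(g<0.8*r))[125:197,218:290]
print(m.sum(),cen(m),onz(p,cen(m),.0948),onz(p,(252.5,162),.0948))
f=[(205,117),(299,116),(297,205),(207,205)]
P=[onz(p,q,.0838) for q in f];print(np.round(P,4))
p2=dict(np.load("pics/w2.npz"))
for q in[(85,180),(65,235),(30,112)]: print("rack/beaker",onz(p2,q,.03))
for cam,n,pts in(("side","s11",[(243,190),(289,190),(302,195),(344,195)]),("scene","c11",[(212,178),(255,178),(262,168),(301,168)])):
    pp=dict(np.load(f"pics/{n}.npz"));print(cam,[np.round(onz(pp,q,.02)[:2],3).tolist() for q in pts])
E
```

```text
148 [252.66891892 144.83108108] [ 0.5235416  -0.25207458  0.0948    ] [ 0.51584606 -0.24898177  0.0948    ]
[[ 0.5437 -0.2346  0.0838]
 [ 0.527  -0.2784  0.0838]
 [ 0.4832 -0.2622  0.0838]
 [ 0.501  -0.2171  0.0838]]
rack/beaker [ 0.55353646 -0.08224611  0.03      ]
rack/beaker [ 0.50703186 -0.03117639  0.03      ]
rack/beaker [ 0.63374501 -0.06638549  0.03      ]
side [[0.513, -0.034], [0.665, -0.025], [0.705, -0.058], [0.843, -0.05]]
scene [[0.494, -0.016], [0.634, -0.086], [0.685, -0.04], [0.816, -0.105]]
```

View pics/c11.png

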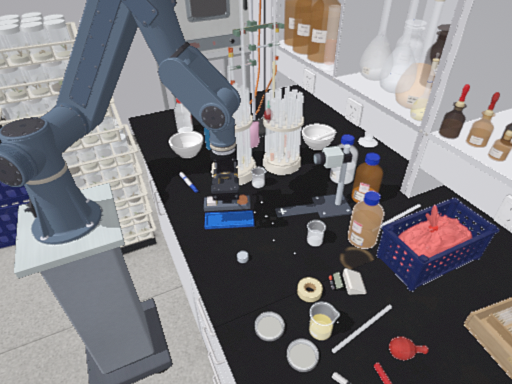

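apply_moves([
  {"x":0,"y":0,"z":10,"spin":0},
  {"x":4,"y":-1,"z":12,"spin":0.008},
  {"x":10,"y":-2,"z":12,"spin":0.008},
  {"x":12,"y":-3,"z":12,"spin":0.008},
  {"x":12,"y":-3,"z":12,"spin":0.008},
  {"x":12,"y":-3,"z":12,"spin":0.008},
  {"x":12,"y":-3,"z":12,"spin":0.008},
  {"x":12,"y":-3,"z":10,"spin":0.008},
  {"x":10,"y":-2,"z":6,"spin":0.008},
  {"x":6,"y":-1,"z":2,"spin":0.008},
  {"x":0,"y":0,"z":0,"spin":0},
  {"x":0,"y":0,"z":0,"spin":0},
])

```text
time_s: 16.9
position: [0.5579, -0.2476, 0.1964]
tcp_rot: [[-0.293, -0.026, 0.956], [-0.956, 0.001, -0.294], [0.007, -1.0, -0.025]]
force: [-0.3, 0.5, -4.6]
opening: 0.135
```

apply_moves([
  {"x":5,"y":-1,"z":2,"spin":0.003},
  {"x":8,"y":-2,"z":3,"spin":0.004},
  {"x":8,"y":-2,"z":3,"spin":0.004},
  {"x":8,"y":-2,"z":2,"spin":0.003},
  {"x":5,"y":-1,"z":2,"spin":0.003},
  {"x":0,"y":0,"z":0,"spin":0},
])

```text
time_s: 17.5
position: [0.5932, -0.2556, 0.2078]
tcp_rot: [[-0.276, -0.029, 0.961], [-0.961, 0.003, -0.276], [0.005, -1.0, -0.029]]
force: [-0.2, 0.1, -3.9]
opening: 0.135
```

apply_moves([
  {"x":0,"y":0,"z":0,"spin":0},
  {"x":0,"y":0,"z":0,"spin":0},
  {"x":0,"y":0,"z":0,"spin":0},
  {"x":0,"y":0,"z":0,"spin":0},
  {"x":0,"y":0,"z":0,"spin":0},
  {"x":0,"y":0,"z":0,"spin":0},
])

```text
time_s: 18.1
position: [0.5919, -0.255, 0.2072]
tcp_rot: [[-0.276, -0.032, 0.96], [-0.961, 0.004, -0.276], [0.005, -0.999, -0.032]]
force: [-0.9, -0.6, -3.3]
opening: 0.138
```

apply_moves([
  {"x":0,"y":0,"z":-20,"spin":0},
  {"x":0,"y":0,"z":-20,"spin":0},
  {"x":0,"y":0,"z":-20,"spin":0},
])

```text
time_s: 18.4
position: [0.5947, -0.2568, 0.1502]
tcp_rot: [[-0.277, -0.023, 0.961], [-0.961, -0.002, -0.277], [0.008, -1.0, -0.021]]
force: [-0.2, -0.4, -3.4]
opening: 0.137
```

apply_moves([
  {"x":0,"y":0,"z":0,"spin":0},
  {"x":0,"y":0,"z":0,"spin":0},
])

```text
time_s: 18.6
position: [0.5929, -0.2559, 0.1476]
tcp_rot: [[-0.277, -0.028, 0.961], [-0.961, 0.002, -0.277], [0.006, -1.0, -0.028]]
force: [0.6, 0.3, -4.4]
opening: 0.138
```

apply_moves([
  {"x":0,"y":0,"z":4,"spin":0},
  {"x":0,"y":0,"z":4,"spin":0},
  {"x":0,"y":0,"z":4,"spin":0},
  {"x":0,"y":0,"z":4,"spin":0},
  {"x":0,"y":0,"z":4,"spin":0},
])

```text
time_s: 19.1
position: [0.5947, -0.2569, 0.1733]
tcp_rot: [[-0.277, -0.023, 0.961], [-0.961, -0.002, -0.277], [0.008, -1.0, -0.021]]
force: [-0.0, -0.0, -4.2]
opening: 0.138
```

apply_moves([
  {"x":0,"y":0,"z":4,"spin":0},
  {"x":0,"y":0,"z":4,"spin":0},
  {"x":0,"y":0,"z":4,"spin":0},
  {"x":0,"y":0,"z":4,"spin":0},
  {"x":0,"y":0,"z":4,"spin":0},
  {"x":0,"y":0,"z":4,"spin":0},
])

```text
time_s: 19.7
position: [0.5948, -0.2569, 0.2002]
tcp_rot: [[-0.277, -0.022, 0.961], [-0.961, -0.002, -0.277], [0.008, -1.0, -0.02]]
force: [-0.8, 0.9, -4.8]
opening: 0.138
```

apply_moves([
  {"x":0,"y":0,"z":4,"spin":0},
  {"x":0,"y":0,"z":3,"spin":0},
])

```text
time_s: 19.9
position: [0.5948, -0.2569, 0.2079]
tcp_rot: [[-0.277, -0.022, 0.961], [-0.961, -0.002, -0.277], [0.008, -1.0, -0.02]]
force: [0.6, 0.2, -3.9]
opening: 0.136
```

```bash
python3 snap.py w12 wrist; python3 snap.py s12 side; python3 snap.py c12 scene;  python3 -c "
import cv2;im=cv2.imread('pics/s12.png');im2=cv2.imread('pics/c12.png');import numpy as np
a=cv2.resize(im[130:260,210:370],(640,520)[:2],interpolation=2);b=cv2.resize(im2[110:230,220:370],(640,512),interpolation=2);cv2.imwrite('pics/s12c.png',a);cv2.imwrite('pics/c12c.png',b)"
```

```text
19.9 [ 0.5948 -0.2569  0.2079] yaw x -106.05656217331996 tilt [-0.022  -0.0024 -0.9998] F [ 0.6  0.2 -3.9] open 0.13551799045525453 cam [ 0.671 -0.278  0.361] [-32.9  33.8  79.   -0.9  68.1  73.5]
19.95 [ 0.5951 -0.2571  0.2085] yaw x -106.05647410291753 tilt [-0.0211 -0.0029 -0.9998] F [ 0.9 -0.6 -3.9] open 0.13428506076010496 cam [ 0.54  -1.143  0.587] [-32.9  33.8  79.   -0.9  68.1  73.5]
20.0 [ 0.5951 -0.2571  0.2082] yaw x -106.05676236966826 tilt [-0.0211 -0.0029 -0.9998] F [ 0.3 -0.5 -4.2] open 0.13551263957555765 cam [ 0.206 -1.034  0.793] [-32.9  33.8  79.   -0.9  68.1  73.5]
```

View pics/s12c.png

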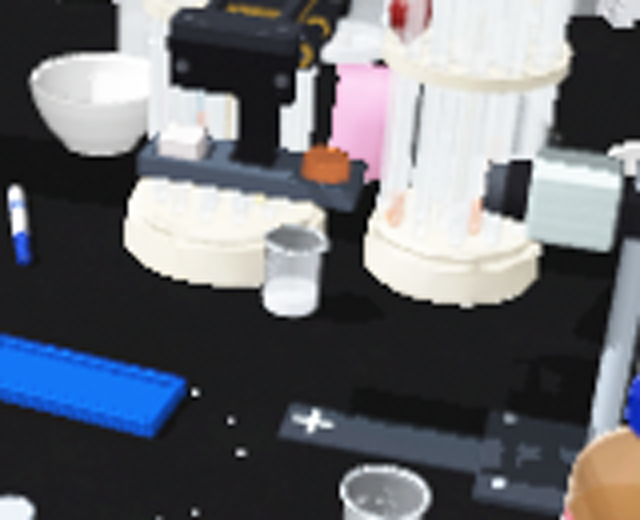

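View pics/c12c.png

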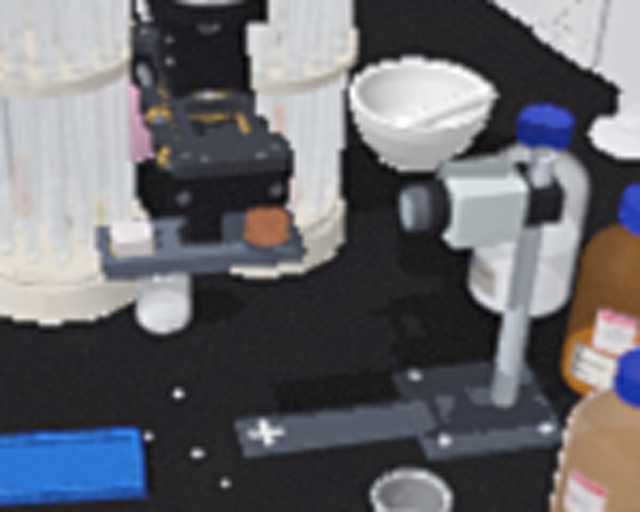

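View pics/w12.png

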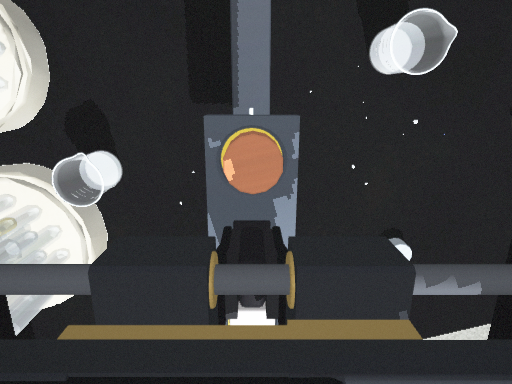

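The side and scene pictures show the loaded carrier held clear in front of the lens, the disc at about (291,171) in side and (283,163) in scene, with the foot running out in line in front of it. I'll triangulate the disc.

```bash
cat > tri.py <<'E'
from h import *
import sys
from scipy.optimize import least_squares
k=sys.argv[1]
obs=[]
for n,bx in(("s"+k,(278,158,306,182)),("c"+k,(270,150,298,176))):
    p=dict(np.load(f"pics/{n}.npz"));q=cv2.imread(f"pics/{n}.png").astype(int);B,G,R=q[...,0],q[...,1],q[...,2]
    m=(R-B>45)&(R-G>30)&(R>90)
    x0,y0,x1,y1=bx;K_=np.zeros_like(m);K_[y0:y1,x0:x1]=m[y0:y1,x0:x1]
    mm=K_.astype(np.uint8);nn,l,st,ce=cv2.connectedComponentsWithStats(mm);i=1+np.argmax(st[1:,4]);c=ce[i]
    print(n,st[i].tolist(),np.round(c,2));obs.append((p,c))
o=least_squares(lambda X:np.concatenate([proj(p,X)-c for p,c in obs]),[.64,-.27,.2]);print("disc mid",np.round(o.x,4),"res px",np.round(o.fun,2))
for p,c in obs: print("pred viewpoint px",np.round(proj(p,[.6435,-.2716,.2]),1))
# cross in same pics
obs=[]
for n,bx in(("s"+k,(278,222,298,244)),("c"+k,(272,200,292,222))):
    p=dict(np.load(f"pics/{n}.npz"));q=cv2.imread(f"pics/{n}.png").astype(int)
    x0,y0,x1,y1=bx;m=q.min(2)>150;K_=np.zeros_like(m);K_[y0:y1,x0:x1]=m[y0:y1,x0:x1]
    c=cen(K_);print("cross",K_.sum(),onz(p,c,.006))
E
python3 tri.py 12
python3 - <<'E'
from h import *
p=dict(np.load("pics/w12.npz"));f=lambda u,v,z:np.round(onz(p,(u,v),z),4)
print("disc top",f(252.5,161.5,.206),"foot axis",f(251,30,.006), f(251.5,110,.006))
print("plate L/R",f(204,117,.195),f(300,116,.195),f(207,225,.195),f(297,225,.195))
E
```

```text
s12 [285, 166, 13, 10, 101] [290.98 170.65]
c12 [277, 159, 11, 9, 80] [282.23 162.61]
disc mid [ 0.6382 -0.2738  0.2007] res px [-0.07  0.1   0.05 -0.13]
pred viewpoint px [292.9 170.7]
pred viewpoint px [283.5 161.8]
cross 26 [ 0.64397198 -0.27079573  0.006     ]
cross 22 [ 0.64391177 -0.27171997  0.006     ]
disc top [ 0.6401 -0.2705  0.206 ] foot axis [ 0.7269 -0.2962  0.006 ] [ 0.6533 -0.2755  0.006 ]
plate L/R [ 0.6661 -0.2531  0.195 ] [ 0.6534 -0.299   0.195 ] [ 0.6109 -0.2363  0.195 ] [ 0.5971 -0.2837  0.195 ]
```

apply_moves([
  {"x":1.3,"y":-0.2,"z":1.2,"spin":0},
  {"x":1.3,"y":-0.2,"z":1.2,"spin":0},
  {"x":1.3,"y":-0.1,"z":1,"spin":0},
])

```text
time_s: 20.35
position: [0.5984, -0.2572, 0.2106]
tcp_rot: [[-0.277, -0.023, 0.961], [-0.961, -0.001, -0.277], [0.008, -1.0, -0.022]]
force: [-0.0, -0.5, -4.7]
opening: 0.134
```

```bash
python3 snap.py w13 wrist; python3 snap.py s13 side; python3 snap.py c13 scene; python3 tri.py 13; python3 -c "
from rig import read_state
import numpy as np
s=read_state();print(s['time_s'],np.round(s['position'],4),np.round(s['tcp_rot'],3).tolist(),np.round(s['qvel'],2))"
```

```text
20.35 [ 0.5984 -0.2572  0.2106] yaw x -106.06113348468762 tilt [-0.0234 -0.0015 -0.9997] F [-0.  -0.5 -4.7] open 0.13370481346756974 cam [ 0.675 -0.278  0.363] [-32.7  34.   78.2  -0.9  68.9  73.7]
20.4 [ 0.5988 -0.2573  0.2108] yaw x -106.05827603283947 tilt [-0.0225 -0.0019 -0.9997] F [ 0.9 -0.2 -3. ] open 0.13586564465840578 cam [ 0.54  -1.143  0.587] [-32.7  34.   78.2  -0.8  68.8  73.7]
20.45 [ 0.5987 -0.2573  0.2108] yaw x -106.0557720752711 tilt [-0.0226 -0.002  -0.9997] F [-0.6  0.1 -3.7] open 0.13682668455564034 cam [ 0.206 -1.034  0.793] [-32.7  34.   78.2  -0.9  68.8  73.7]
s13 [287, 165, 13, 10, 104] [292.51 169.92]
c13 [278, 157, 11, 10, 83] [283.28 161.41]
disc mid [ 0.6422 -0.2725  0.2025] res px [-0.  0.  0. -0.]
pred viewpoint px [292.9 170.7]
pred viewpoint px [283.5 161.8]
cross 26 [ 0.64397198 -0.27079573  0.006     ]
cross 22 [ 0.64391177 -0.27171997  0.006     ]
20.5 [ 0.5985 -0.2573  0.2107] [[-0.277, -0.023, 0.961], [-0.961, -0.002, -0.277], [0.008, -1.0, -0.022]] [-0.12  0.03  0.34 -0.05  0.09  0.01]
```

apply_moves([
  {"x":0,"y":0,"z":-20,"spin":0},
  {"x":0,"y":0,"z":-20,"spin":0},
  {"x":0,"y":0,"z":-20,"spin":0},
  {"x":0,"y":0,"z":4,"spin":0},
  {"x":0,"y":0,"z":4,"spin":0},
  {"x":0,"y":0,"z":4,"spin":0},
  {"x":0,"y":0,"z":4,"spin":0},
])

```text
time_s: 21.2
position: [0.6001, -0.2582, 0.169]
tcp_rot: [[-0.276, -0.019, 0.961], [-0.961, -0.005, -0.277], [0.01, -1.0, -0.017]]
force: [0.2, 0.3, -4.2]
opening: 0.139
```

apply_moves([
  {"x":0,"y":0,"z":4,"spin":0},
  {"x":0,"y":0,"z":4,"spin":0},
  {"x":0,"y":0,"z":4,"spin":0},
  {"x":0,"y":0,"z":4,"spin":0},
  {"x":0,"y":0,"z":4,"spin":0},
  {"x":0,"y":0,"z":4,"spin":0},
  {"x":0,"y":0,"z":4,"spin":0},
  {"x":0,"y":0,"z":4,"spin":0},
  {"x":0,"y":0,"z":4,"spin":0},
])

```text
time_s: 22.1
position: [0.6013, -0.2589, 0.2118]
tcp_rot: [[-0.276, -0.014, 0.961], [-0.961, -0.008, -0.276], [0.011, -1.0, -0.011]]
force: [0.2, 0.5, -4.5]
opening: 0.132
```

apply_moves([
  {"x":-1.2,"y":0.4,"z":-0.5,"spin":0},
  {"x":-1,"y":0.3,"z":-0.3,"spin":0},
])

```text
time_s: 22.3
position: [0.5994, -0.2584, 0.2117]
tcp_rot: [[-0.276, -0.013, 0.961], [-0.961, -0.008, -0.276], [0.012, -1.0, -0.01]]
force: [-1.0, -0.1, -4.0]
opening: 0.135
```

```bash
python3 snap.py w14 wrist; python3 snap.py s14 side; python3 snap.py c14 scene; python3 tri.py 14; python3 snap.py w15 wrist; python3 -c "
import cv2,numpy as np
im=cv2.imread('pics/s14.png');im2=cv2.imread('pics/c14.png')
a=cv2.resize(im[110:260,200:360],(400,375),interpolation=2);b=cv2.resize(im2[90:240,210:370],(400,375),interpolation=2);cv2.imwrite('pics/s14c.png',np.hstack([a,b]))"
```

```text
22.3 [ 0.5994 -0.2584  0.2117] yaw x -106.04122041938366 tilt [-0.0128 -0.0084 -0.9999] F [-1.  -0.1 -4. ] open 0.13479325106831447 cam [ 0.674 -0.278  0.365] [-32.7  33.7  78.5  -0.9  68.1  73.6]
22.35 [ 0.5992 -0.2583  0.2117] yaw x -106.03940600541907 tilt [-0.013  -0.0084 -0.9999] F [ 0.2 -0.1 -4.5] open 0.1333140149557928 cam [ 0.54  -1.143  0.587] [-32.7  33.7  78.6  -0.9  68.1  73.6]
22.4 [ 0.5993 -0.2583  0.2116] yaw x -106.04623057211394 tilt [-0.013  -0.0083 -0.9999] F [-0.4  0.1 -3.6] open 0.1356705158571116 cam [ 0.206 -1.034  0.793] [-32.7  33.7  78.6  -0.9  68.1  73.6]
s14 [287, 165, 12, 10, 100] [292.59 169.67]
c14 [279, 157, 10, 9, 80] [283.51 161.26]
disc mid [ 0.6422 -0.2738  0.2038] res px [ 0. -0. -0.  0.]
pred viewpoint px [292.9 170.7]
pred viewpoint px [283.5 161.8]
cross 26 [ 0.64397198 -0.27079573  0.006     ]
cross 22 [ 0.64391177 -0.27171997  0.006     ]
22.45 [ 0.5994 -0.2584  0.2116] yaw x -106.0449619559059 tilt [-0.013  -0.0083 -0.9999] F [-0.2  0.6 -3.2] open 0.13645659646658798 cam [ 0.674 -0.278  0.365] [-32.7  33.7  78.5  -0.9  68.1  73.6]
```

View pics/s14c.png

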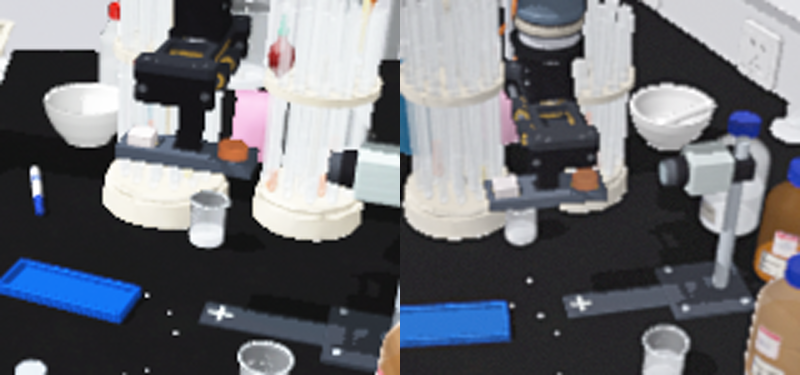

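View pics/w15.png

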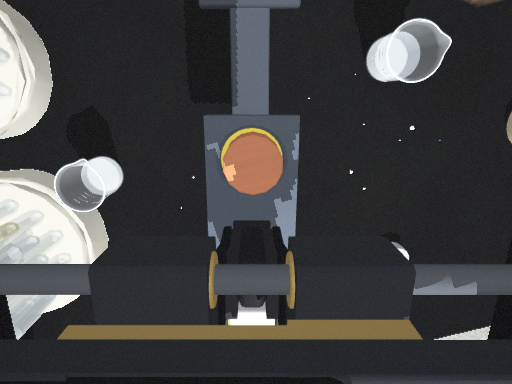

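The pictures show the disc over the foot's axis with the coupon in place, the carrier level, and the arm still. The estimates agree to about 2–3 mm, so I'm handing in.

```bash
python3 -c "
from rig import job,read_state
print(job.hand_in());s=read_state();print(s['time_s'],s['position'],s['opening'],s['force'])"
```

```text
the job is handed in; nothing more can be done
None
the job is handed in; nothing more can be done
```

I laid the copper disc flat in the round pocket with the carrier in its nest and let go of it. I then took the carrier by its grip, lifted it out, and handed in while holding it still in front of the camera, at about 22.5 s. There was no verdict.

**Disc position at the last check:**

| Estimate | x (m) | y (m) | z (m) |
|---|---|---|---|
| Cross and lens height (target) | 0.6437 | −0.2714 | 0.200 |
| From the arm's pose and the carrier's measured offset | 0.644 | −0.272 | 0.2005 |
| From the scene and side cameras | 0.642 | −0.274 | 0.204 |

- **Disagreement:** the two estimates differ by 2–3 mm sideways and about 3.5 mm in height. The cameras see only the part of the disc above the plate, which explains most of the height difference.
- **Direction and level:** the carrier's heading matches the camera's −16° to within about 0.2°. It is tilted about 0.5°, disc end down. The tool's own tilt, about 1°, drifted during the moves and could not be commanded directly. I reduced it with a quick-down, slow-up move.
- **Grip and surroundings:** the grip was steady at about 12 mm open and the wrist force was about 4 N, the carrier's weight. In the last pictures the coupon was still in its pocket and I saw nothing else on the bench displaced. The camera was not touched.

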